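Load the covered waffle carousel and bring the oldest piece to the hatch

ROBOT

A 6-joint arm with a two-finger parallel gripper is mounted at the origin on a cart in front of the work surface, level with it; the furniture and walls round the work are solid. World frame = base frame: x ahead of the robot, y to its left, z up, the work surface at z = 0. Lengths are in m, angles in rad, forces in N, time in s.
With the tool pointing down it reaches from about 0.375 to 0.9 m from the base axis. Payload 3.1 kg.
Tool frame: the origin (TCP) lies on the front face of the gripper's body, between the roots of the fingers; the fingertips stand 73 mm ahead of it and the grasp point (between the pads) lies 54 mm ahead of it (manip.tips_ahead is the distance from the TCP to the fingertips, in m); z points along the fingers, y is the line along which they close (so a half turn about z gives the same grasp; the last joint's range is limited). The gripper opens to 85 mm and grips with 20 to 120 N. Pads are 22 mm wide; open, the fingers measure 114 mm over their backs; the gripper's body (76 mm by 85 mm) begins 54 mm behind the grasp point. The pads swing forward as they close: fully open they stand 13 mm farther back than shut.
Start: joints at [-1.488, 0.527, 1.433, -0, 1.181, -0.178], TCP at [0.161, -0.604, 0.304] pointing down, gripper open.
Joint ranges: [-3.08, 3.08], [-0.75, 2.2], [0.22, 2.44], [-1.43, 4.57], [0, 2.65], [-2.85, 2.85]. Speed limits (rad/s): [2.79, 2.79, 3.14, 3.14, 3.14, 3.14].

INTERFACE

Orientations are given as a unit quaternion [x, y, z, w].
In Python, from station import sense, eyes, workorder, manip gives the robot as it stands.
- The arm moves only by the shell command python3 -m inch 'ROWS' [OPENING] [FORCE]. ROWS is JSON, a list of rows, each an object of numbers: "dx", "dy", "dz": the shift along the tool's x, y, z in cm; "wx", "wy", "wz": the turn, a rotation vector about the tool's x, y, z in degrees. In form: [{"dx": .., "dy": .., "dz": .., "wx": .., "wy": .., "wz": ..}, ...]. A call has 1 to 10 rows; each row shifts and turns the commanded pose from where the row before left it, along the tool's axes as they then stand; what a row does not reach is not made up. A row lasts 1/8 s, in which the tool goes at most 62.5 mm and 10.7 degrees, less where a joint would pass 70% of its speed; a pose out of reach is approached as far as the arm can. A call with a gripper value outside its range is refused whole. OPENING is the opening, from 0 (shut) to 1 (fully open), set as the call begins (- or left out, the last holds). The fingers move at their own pace and stop on an object; FORCE is the grip in N (left out, the last holds). Time passes only in rows, so rows that do not move let the fingers close. It gives the time, the measured TCP pose, the force, the opening and the grip force at its end, in the units of the state.
- sense(): the state, without advancing time (a new reading comes with each control period).
- eyes.snapshot(name): name is "side" or "top"; returns the picture (384x512x3 uint8, red, green, blue); there is no depth.
- eyes.camera_params(name): a dict with "fx", "fy", "cx", "cy" (pixels), "D" ([k1, k2, p1, p2, k3] as OpenCV has them; the pictures are not rectified), "rvec" (rotation vector, rad) and "tvec" (3), from world to camera coordinates, as OpenCV has them. Camera axes: x right, y down, z forward; pixel columns grow to the right and rows downward; lengths in m; the calibration is good to about 2 mm. A picture is of the moment at which its call begins. camera_params takes no time and is no camera call.
- workorder.sign_off(): hands the job in; it is judged then, once.
The state is a dict: "t": time; "q": joint angles; "qd": joint speeds; "tau": joint torques, N m; "tcp_pos": TCP position; "tool_rot": TCP orientation; "force": force on the tool from outside, world axes, zero at the start; "ft_torque": the same for the moment, N m; "finger_gap": opening from 0.0 (shut) to 1.0 (fully open); "gripper_force": force on a finger pad.
Only numpy, scipy, OpenCV 4.12 (cv2) and the standard library are available. Lean on these libraries where they do the work, as an engineer would, in place of code of your own. Each camera call takes 0.05 s, during which the arm holds its last target. There are 200 camera calls.

TASK

Put the fresh waffle pieces from the cooling rack into the keeper, each lying flat in an empty bay of its own: lift the hatch over its catch and slide it fully open, load through the window, and to bring round another bay lift the T-handle, turn it and let it drop home. When all are in, turn the piece that was already inside to the window so that it is sold first, with the T-handle home in its notches, and slide the hatch fully shut again behind its catch. Do not push the fruit bowls about.

Things in the scene. Friction and masses are not known exactly. Their poses are not given: they have to be found in the camera images.
- keeper: the waffle keeper: a fixed white box 336 x 336 mm; a clear flat cover (top face 80 mm above the table) over a turntable with four bays. Origin on the table under the box's middle, on the turntable's upright axis. Loading window: the cover's only opening, on its -x side, x -155 to -49 mm, y -55 to +50 mm in this frame; shut at first by the hatch, which slides to +y on two rails 4 mm high
- window (a point): where the middle of a bay stands when it is at the window: 102 mm from the axis towards the keeper's -x, at the height of the bay floors (40 mm above the table). The fingers go straight down through the window; with a piece between them they have room to open about 20 mm more
- hatch_handle (a point): middle of the hatch's black grip bar: 12 mm thick, 50 mm long along the keeper's x; grip it across, along y (axes as the keeper's). It stands 28 mm above the hatch, an aluminium plate 124 x 116 mm, and 124 mm above the table when the plate is down. The plate has 8 mm feet; shut, its two leading feet stand just behind a 6 mm high upright bump on each rail
- hatch (a joint): travel of the hatch along the keeper's +y, m: 0 shut, 0.109 fully open (end stops). The bumps stop it at 0.003 when opening and at about 0.017 when shutting, unless the plate is lifted 8 mm or more while it passes from one of these values to the other. Beyond 0.018 it slides freely when lowered (about 1 N) and stays where it is left
- hatch_lift (a joint): how far the hatch is lifted, m: 0 down on its rails, 0.016 at most. Weight and a weak spring (3 to 4 N together) bring it down when let go
- t_handle (a point): middle of the steel T-handle on the turntable's axis: a bar 78 mm long along the point's x, 12 mm thick along its y (grip it so), 14 mm high; centre 118 mm above the table when down, 24 mm above the fixed notched collar below it. It turns with the turntable. A spring pushes it down: 6 N when down, 11 N at 20 mm. Two prongs under the bar sit in the collar's notches
- plunger (a joint): how far the T-handle is lifted, m: 0 home in the notches, 0.022 at most. The turntable is locked while the prongs are in; lifted 15 mm or more it turns freely with the handle either way. Let go between notches, the prongs rest on the collar (reads about 0.013) until they are turned over the next notches, where they drop
- table (a joint): angle of the turntable and T-handle, rad, counter-clockwise seen from above, no end stops. The notches lie at the multiples of pi/2 (play about 0.05 either way). At 0 the T-handle's bar lies along the keeper's x and bay 0 is at the window; turning by +pi/2 brings bay 3 there
- bay_0 (a point): middle of bay 0 on the turntable's top, 102 mm from the axis, seen at the start under the window; z up. A bay is a floor 94 mm long (along the radius) by 60 mm inside a round-topped fence 7 mm high; it holds one piece, its length along the radius. The cover is 35 mm above the floor
- bay_1 (a point): middle of bay 1 on the turntable's top, 102 mm from the axis, a quarter turn counter-clockwise from bay 0; z up. A bay is a floor 94 mm long (along the radius) by 60 mm inside a round-topped fence 7 mm high; it holds one piece, its length along the radius. The cover is 35 mm above the floor
- bay_2 (a point): middle of bay 2 on the turntable's top, 102 mm from the axis, a quarter turn counter-clockwise from bay 1; z up. A bay is a floor 94 mm long (along the radius) by 60 mm inside a round-topped fence 7 mm high; it holds one piece, its length along the radius. The cover is 35 mm above the floor
- bay_3 (a point): middle of bay 3 on the turntable's top, 102 mm from the axis, a quarter turn counter-clockwise from bay 2; z up. A bay is a floor 94 mm long (along the radius) by 60 mm inside a round-topped fence 7 mm high; it holds one piece, its length along the radius. The cover is 35 mm above the floor
- rack: the wire cooling rack, 130 x 290 mm, fixed; origin on the table under its middle; its top is 22 mm above the table. Two or three fresh pieces lie on it
- fresh_a_mid (a point): half a baked waffle, a flat brown slab 84 x 48 x 26 mm, about 45 g, either side up; this point is its centre, x along its 84 mm, y across its 48 mm (grip it there). A fresh piece, at first on the cooling rack; absent (None) in some starts
- fresh_b_mid (a point): half a baked waffle, a flat brown slab 84 x 48 x 26 mm, about 45 g, either side up; this point is its centre, x along its 84 mm, y across its 48 mm (grip it there). A fresh piece, at first on the cooling rack; absent (None) in some starts
- fresh_c_mid (a point): half a baked waffle, a flat brown slab 84 x 48 x 26 mm, about 45 g, either side up; this point is its centre, x along its 84 mm, y across its 48 mm (grip it there). A fresh piece, at first on the cooling rack; absent (None) in some starts
- old_1_mid (a point): half a baked waffle, a flat brown slab 84 x 48 x 26 mm, about 45 g, either side up; this point is its centre, x along its 84 mm, y across its 48 mm (grip it there). The piece that is already in the keeper, at first in bay 1; of old_1, old_2 and old_3 just one is present
- old_2_mid (a point): half a baked waffle, a flat brown slab 84 x 48 x 26 mm, about 45 g, either side up; this point is its centre, x along its 84 mm, y across its 48 mm (grip it there). The piece that is already in the keeper, at first in bay 2; of old_1, old_2 and old_3 just one is present
- old_3_mid (a point): half a baked waffle, a flat brown slab 84 x 48 x 26 mm, about 45 g, either side up; this point is its centre, x along its 84 mm, y across its 48 mm (grip it there). The piece that is already in the keeper, at first in bay 3; of old_1, old_2 and old_3 just one is present
- kiwi: bystander: glass bowl of cut kiwi, 120 mm wide, 69 mm high; origin under its middle
- plum: bystander: glass bowl of cut plum, 115 mm wide, 69 mm high; origin under its middle

How it is judged:
On the way, in this order (a step that is already met when the one before it is completed fails the run):
1. the hatch is slid fully open and down on its rails (value of joint hatch above 0.103 m and value of joint hatch_lift below 0.003 m), for 0.2 s.
2. every fresh piece lies flat in a bay of its own ((horizontal distance between fresh_a_mid and bay_0 below 0.016 m or horizontal distance between fresh_a_mid and bay_1 below 0.016 m or horizontal distance between fresh_a_mid and bay_2 below 0.016 m or horizontal distance between fresh_a_mid and bay_3 below 0.016 m) and z of fresh_a_mid in the frame of bay_0 between 0.006 and 0.0175 m and angle between the z axis of each of fresh_a_mid, fresh_b_mid, fresh_c_mid and the z axis of bay_0, either way round below 0.12 rad and (horizontal distance between fresh_b_mid and bay_0 below 0.016 m or horizontal distance between fresh_b_mid and bay_1 below 0.016 m or horizontal distance between fresh_b_mid and bay_2 below 0.016 m or horizontal distance between fresh_b_mid and bay_3 below 0.016 m) and z of fresh_b_mid in the frame of bay_0 between 0.006 and 0.0175 m and (horizontal distance between fresh_c_mid and bay_0 below 0.016 m or horizontal distance between fresh_c_mid and bay_1 below 0.016 m or horizontal distance between fresh_c_mid and bay_2 below 0.016 m or horizontal distance between fresh_c_mid and bay_3 below 0.016 m) and z of fresh_c_mid in the frame of bay_0 between 0.006 and 0.0175 m), for 0.3 s.
At the end, for the whole second after the job is handed in: every piece lies flat (within 0.12 rad) on the floor of a bay of its own, its centre within 16 mm of the bay's middle; the piece that was already inside is at the window (within 25 mm); the T-handle is home (within 3 mm); the hatch is shut (within 6 mm) and down (within 3 mm) (all of step 2 and (horizontal distance between old_1_mid and bay_0 below 0.016 m or horizontal distance between old_1_mid and bay_1 below 0.016 m or horizontal distance between old_1_mid and bay_2 below 0.016 m or horizontal distance between old_1_mid and bay_3 below 0.016 m) and z of old_1_mid in the frame of bay_0 between 0.006 and 0.0175 m and angle between the z axis of each of old_1_mid, old_2_mid, old_3_mid and the z axis of bay_0, either way round below 0.12 rad and (horizontal distance between old_2_mid and bay_0 below 0.016 m or horizontal distance between old_2_mid and bay_1 below 0.016 m or horizontal distance between old_2_mid and bay_2 below 0.016 m or horizontal distance between old_2_mid and bay_3 below 0.016 m) and z of old_2_mid in the frame of bay_0 between 0.006 and 0.0175 m and (horizontal distance between old_3_mid and bay_0 below 0.016 m or horizontal distance between old_3_mid and bay_1 below 0.016 m or horizontal distance between old_3_mid and bay_2 below 0.016 m or horizontal distance between old_3_mid and bay_3 below 0.016 m) and z of old_3_mid in the frame of bay_0 between 0.006 and 0.0175 m and horizontal distance between each of old_1_mid, old_2_mid, old_3_mid and window below 0.025 m and value of joint each of plunger, hatch_lift below 0.003 m and value of joint hatch below 0.006 m); the robot touches nothing.
It fails at once if the bowl of kiwi is pushed more than 3 cm (distance of kiwi from where it was at the start of the episode above 0.03 m).
It fails at once if the bowl of plum is pushed more than 3 cm (distance of plum from where it was at the start of the episode above 0.03 m).
Of fresh_a, fresh_b, fresh_c only 2 to 3 are there at a start; the rules pass over those that are not, and their reading is None.
Of old_1, old_2, old_3 only 1 to 1 are there at a start; the rules pass over those that are not, and their reading is None.
At some moment in a run one of fresh_a, fresh_b, fresh_c may be knocked a few centimetres aside while the robot is not near it.
Once in a run the grip may slacken for a moment while it holds something.
It also fails if it takes over 210 s, if anything falls off the work surface, if the arm or the gripper's body presses on something with over 40 N, if the wrist force passes 120 N, or if a joint passes its speed limit or range.

## Working session

There is one attempt and no reset: what is moved stays moved. The work goes in short steps, Python scripts to look and compute and a shell command to move; the robot and the scene stay as the last step left them, time stands still between calls to the robot, and variables do not carry over. Pictures are saved under pics/ and viewed, at most 14 in all, crops included, and the job is handed in when it is done.

```bash
ls; mkdir -p pics
python3 - <<'E'
from station import sense, eyes, manip
import cv2
for n in ("top","side"):
    im=eyes.snapshot(n); cv2.imwrite(f"pics/{n}0.png",im[:,:,::-1]); print(n,eyes.camera_params(n))
print(sense(), manip.tips_ahead)
E
```

```text
pics
top {'fx': 475.39309248101455, 'fy': 475.39309248101455, 'cx': 242.83798850806036, 'cy': 199.31823941821256, 'D': array([-0.02074162,  0.        ,  0.        ,  0.        ,  0.        ]), 'rvec': array([ 2.12034716, -2.08245245,  0.2313688 ]), 'tvec': array([0.2513819 , 0.59555126, 1.30381898])}
side {'fx': 392.04725438099524, 'fy': 392.04725438099524, 'cx': 247.8893416470124, 'cy': 198.46174076155248, 'D': array([-0.07478674,  0.        ,  0.        ,  0.        ,  0.        ]), 'rvec': array([ 0.19311843, -2.6010578 ,  1.55624237]), 'tvec': array([ 0.61191005, -0.00895178,  1.01316934])}
{'t': 0.1, 'q': array([-1.48850770e+00,  5.28405565e-01,  1.43378023e+00, -1.76529661e-05,
        1.18137064e+00, -1.78534983e-01]), 'qd': array([ 0.00135228, -0.00215304, -0.00266983,  0.00012212,  0.0011208 ,
        0.00212563]), 'tau': array([-7.26754661e-04, -4.43305135e+01, -1.78586841e+01, -1.88695140e-04,
        3.92073212e-03,  7.07798790e-06]), 'tcp_pos': array([ 0.16113481, -0.60335479,  0.30300951]), 'tool_rot': array([ 9.91507511e-01,  1.30045731e-01,  3.90804668e-05, -9.81144103e-04]), 'force': array([ 0.12871248,  0.937415  , -0.10437849]), 'ft_torque': array([0.0186613 , 0.05786335, 0.00938148]), 'gripper_force': 0.0, 'finger_gap': 1.000879122727369} 0.0726
```

View pics/top0.png

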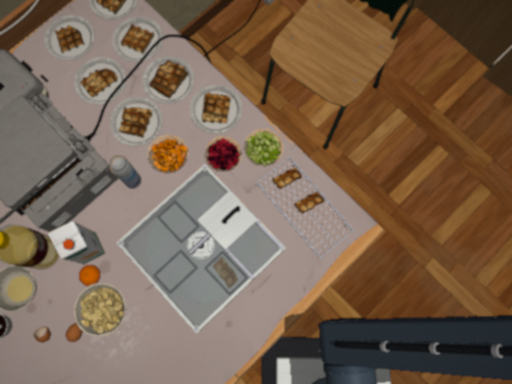

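View pics/side0.png

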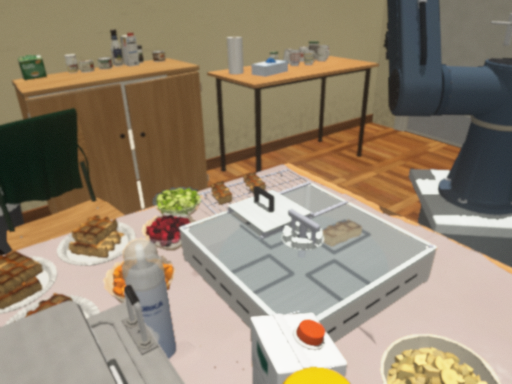

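The top view shows the keeper with corners near (206,168), (284,247), (197,328) and (120,243). The shut white hatch has its bar at (231,214), the T-handle is at (201,244), and the old piece shows through the cover at (225,272). Two fresh pieces lie on the rack at (287,179) and (309,203), with kiwi at (264,148) and plum at (222,153). I'll measure these next.

```bash
cat > h.py <<'E'
import numpy as np, cv2
from station import sense, eyes
from scipy.spatial.transform import Rotation as R
P={n:eyes.camera_params(n) for n in("top","side")}
def K(c): return np.array([[c['fx'],0,c['cx']],[0,c['fy'],c['cy']],[0,0,1]])
def ray(n,uv):
    c=P[n]; Rm=cv2.Rodrigues(c['rvec'])[0]
    p=cv2.undistortPoints(np.array(uv,float).reshape(-1,1,2),K(c),c['D']).reshape(-1,2)
    return -Rm.T@c['tvec'], np.c_[p,np.ones(len(p))]@Rm
def plane(n,uv,z):
    o,d=ray(n,uv); return o+d*((z-o[2])/d[:,2])[:,None]
def proj(n,X):
    c=P[n]; return cv2.projectPoints(np.array(X,float).reshape(-1,3),c['rvec'],c['tvec'],K(c),c['D'])[0].reshape(-1,2)
def tri(uvt,uvs):
    A=[];b=[]
    for n,uv in(("top",uvt),("side",uvs)):
        o,d=ray(n,[uv]); d=d[0]/np.linalg.norm(d[0]); M=np.eye(3)-np.outer(d,d); A.append(M);b.append(M@o)
    return np.linalg.solve(sum(A),sum(b))
def rect(n,mask,z,amin=30):
    out=[]
    for c in cv2.findContours(mask.astype(np.uint8),cv2.RETR_EXTERNAL,cv2.CHAIN_APPROX_NONE)[0]:
        if cv2.contourArea(c)<amin: continue
        X=plane(n,c.reshape(-1,2),z)[:,:2]
        (cx,cy),(w,h),a=cv2.minAreaRect((X*1000).astype(np.float32))
        if w<h: w,h,a=h,w,a+90
        out.append((round(cx/1000,4),round(cy/1000,4),round(w),round(h),round(((a+90)%180)-90,1),c.reshape(-1,2).mean(0).round(1)))
    return out
def tool():
    s=sense(); M=R.from_quat(s['tool_rot']).as_matrix(); return s,M
E
python3 - <<'E'
from h import *
im=cv2.imread("pics/top0.png"); hsv=cv2.cvtColor(im,cv2.COLOR_BGR2HSV)
H,S,V=[hsv[...,i].astype(int) for i in range(3)]
print("corners",plane("top",[(206,168),(284,247),(197,328),(120,243)],.08).round(3))
m=np.zeros(H.shape,bool); m[160:225,260:340]=1
print("fresh",rect("top",m&(S>110)&(H<20)&(V<190),.048))
m[:]=0; m[195:235,215:248]=1
print("bar",rect("top",m&(V<90),.130,10))
m[:]=0; m[250:300,205:245]=1
print("old",rect("top",m&(S>50)&(H<25),.066))
m[:]=0;m[125:175,200:290]=1
print("bowls",rect("top",m&(S>110)&((H>30)),.05,80))
cv2.imwrite("pics/crop1.png",cv2.resize(im[160:335,110:350],None,fx=3.3,fy=3.3,interpolation=cv2.INTER_CUBIC))
E
```

```text
corners [[0.679 0.371 0.08 ]
 [0.454 0.145 0.08 ]
 [0.23  0.379 0.08 ]
 [0.456 0.604 0.08 ]]
fresh [(0.5906, 0.069, 78, 34, -59.0, array([309.1, 201.8])), (0.6635, 0.1342, 77, 34, -59.9, array([286.7, 177.4])), (0.6814, 0.0157, 78, 77, -89.0, array([330.2, 168.2]))]
bar [(0.5336, 0.2945, 58, 10, -45.6, array([230.6, 214.3]))]
old [(0.3826, 0.3069, 75, 33, 41.2, array([225.7, 271.9]))]
bowls [(0.7299, 0.3244, 88, 87, 39.0, array([222.6, 155.1])), (0.7554, 0.2046, 98, 96, 0.9, array([263.3, 148. ]))]
```

View pics/crop1.png

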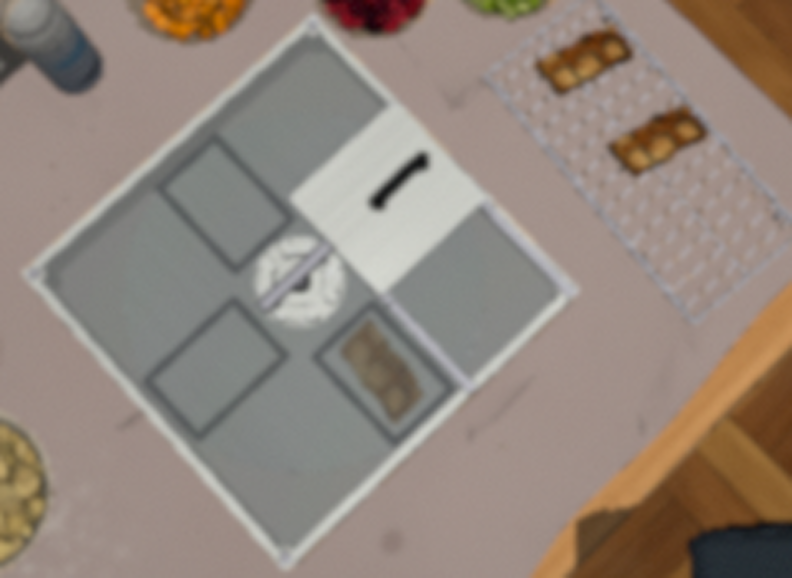

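The crop scale is 3.3 with its origin at (110,160). The rails run from the hatch to the lower right, so keeper +y points about -135° in the world and keeper yaw is about 135°. The old piece is in bay 3 (+y), and there are two fresh pieces. Next I refine the keeper edges, the bars and the pieces.

Run:
```python
from h import *
im=cv2.imread("pics/top0.png"); hsv=cv2.cvtColor(im,cv2.COLOR_BGR2HSV)
H,S,V=[hsv[...,i].astype(int) for i in range(3)]
m=np.zeros(H.shape,bool); m[160:335,110:292]=1
w=(m&(V>195)&(S<30)).astype(np.uint8)
c=max(cv2.findContours(cv2.morphologyEx(w,cv2.MORPH_CLOSE,np.ones((5,5))),cv2.RETR_EXTERNAL,cv2.CHAIN_APPROX_NONE)[0],key=cv2.contourArea)
for z in(.07,.08,.085):
  X=plane("top",c.reshape(-1,2),z)[:,:2]*1000; print("rim",z,cv2.minAreaRect(X.astype(np.float32)))
for n,box in(("top",(160,225,260,340)),("side",(170,212,205,270))):
  g=cv2.imread(f"pics/{n}0.png"); hh=cv2.cvtColor(g,cv2.COLOR_BGR2HSV).astype(int)
  m=np.zeros(H.shape,bool); m[box[0]:box[1],box[2]:box[3]]=1
  b=m&(hh[...,1]>70)&(hh[...,0]<22)&(hh[...,2]<(200 if n=="top" else 190))
  print(n,rect(n,cv2.morphologyEx(b.astype(np.uint8),cv2.MORPH_OPEN,np.ones((3,3))),.044))
g=cv2.imread("pics/side0.png"); V2=cv2.cvtColor(g,cv2.COLOR_BGR2GRAY)
m=np.zeros(H.shape,bool); m[180:220,248:280]=1
print("bar side",rect("side",m&(V2<70),.124,10))
cv2.imwrite("pics/crop2.png",np.vstack([cv2.resize(g[165:265,195:355],(800,500)[:2],interpolation=cv2.INTER_CUBIC)]))
ctr=np.array([.4548,.3748]); 
print("proj bar .124",proj("side",[(.5336,.2945,.124)]))
```

```text
rim 0.07 ((505.013916015625, 332.39642333984375), (111.71173858642578, 195.08096313476562), 44.2824821472168)
rim 0.08 ((503.3819885253906, 331.8072509765625), (110.87422943115234, 193.6184539794922), 44.2824821472168)
rim 0.085 ((502.5660705566406, 331.5126037597656), (110.45552062988281, 192.88714599609375), 44.28248596191406)
top [(0.5914, 0.0685, 81, 39, -58.0, array([309.3, 201.7])), (0.6648, 0.1336, 81, 39, -59.7, array([286.7, 177.3])), (0.6841, 0.0137, 75, 74, -89.0, array([330.1, 168.3]))]
side [(0.638, 0.0962, 198, 152, -75.1, array([232.1, 182.1]))]
bar side [(0.5344, 0.3127, 99, 33, -74.0, array([263.9, 197.1]))]
proj bar .124 [[265.35153923 193.51321271]]
```

View pics/crop2.png

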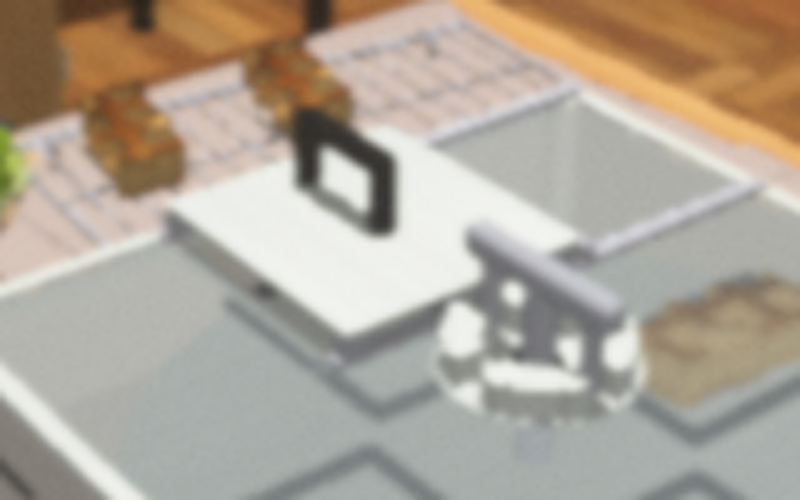

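The side crop (scale 5, origin (195,165)) shows the hatch bar centred at (264.4,195) and the T-bar top at about (304.4,218.6). I triangulate these and check the outer corners.

Run:
```python
from h import *
print("T",tri((199.8,243.5),(304.4,218.6)).round(4), "bar",tri((230.6,214.3),(264.4,195)).round(4))
C=plane("top",[(204.8,165.2),(284.8,248.5),(196.4,331.5),(117.6,242.4)],.08)[:,:2]
d=np.diff(np.r_[C,C[:1]],axis=0); print(C.round(4),C.mean(0).round(4),np.hypot(*d.T).round(3),np.degrees(np.arctan2(d[:,1],d[:,0])).round(1))
print("Ttop plane",plane("top",[(199.8,243.5)],.125).round(4))
im=cv2.imread("pics/top0.png"); g=cv2.cvtColor(im,cv2.COLOR_BGR2GRAY).astype(np.float32)
S=cv2.cvtColor(im,cv2.COLOR_BGR2HSV)[...,1].astype(np.float32)
# outer edge of the rim: max brightness drop along the outward normal at samples in world plane z=.08
c0=C.mean(0)
lines=[]
for k in range(4):
  a=np.radians(135+90*k); n=np.array([np.cos(a),np.sin(a)]); t=np.array([-n[1],n[0]]); pts=[]
  for s in np.linspace(-.13,.13,40):
    r=np.linspace(.145,.19,91); X=np.c_[c0+s*t+r[:,None]*n,np.full(91,.08)]; uv=proj("top",X).astype(np.float32)
    v=cv2.remap(g-S,uv[:,:1],uv[:,1:],cv2.INTER_LINEAR).ravel(); v=np.convolve(v,np.ones(7)/7,'same'); gr=np.diff(v)[8:-8]
    pts.append([s,r[8:-8][gr.argmin()]])
  pts=np.array(pts); 
  for _ in range(4):
    p=np.polyfit(*pts.T,1); e=abs(pts[:,1]-np.polyval(p,pts[:,0])); pts=pts[e<max(.003,1.5*np.median(e))]
  lines.append(p); print(k,len(pts),p.round(4),"deg",np.degrees(np.arctan(p[0])).round(2))
```

```text
T [0.4535 0.3762 0.1205] bar [0.5357 0.2946 0.1206]
[[0.6876 0.3743]
 [0.4493 0.1423]
 [0.221  0.3803]
 [0.4579 0.6109]] [0.454 0.377] [0.333 0.33  0.331 0.33 ] [-135.8  133.8   44.2  -45.8]
Ttop plane [[0.4532 0.3758 0.125 ]]
0 40 [0.0122 0.1684] deg 0.7
1 40 [0.0116 0.1661] deg 0.66
2 39 [0.0112 0.1674] deg 0.64
3 40 [0.0121 0.1702] deg 0.69
```

Keeper centre is about (0.4543, 0.3774) with yaw 134.3° (edges 336 mm apart, as specified), so the window is at (0.5255, 0.3044). The hatch bar at (0.535, 0.2945) lies on y=0 of the keeper as expected. I move above the hatch bar.

```bash
cat >> h.py <<'E'
def go(x,y,z,psi):
    s,M=tool(); d=M.T@(np.array([x,y,z])-s['tcp_pos'])*100
    cur=np.degrees(np.arctan2(M[1,0],M[0,0])); w=-((psi-cur+180)%360-180)
    print("t %.1f pos %s psi %.2f tilt %.2f | d %s cm, wz %.2f | F %s gap %.3f q6 %.2f"%(s['t'],s['tcp_pos'].round(4),cur,np.degrees(np.arccos(-M[2,2])),d.round(2),w,s['force'].round(1),s['finger_gap'],s['q'][5]))
E
python3 -m inch '[{"dx":5.5,"dy":-1.76},{"dx":5.5,"dy":-1.76},{"dx":5.5,"dy":-1.76},{"dx":5.5,"dy":-1.76},{"dx":5.5,"dy":-1.76},{"dx":5.5,"dy":-1.76},{"dx":5.5,"dy":-1.76},{"dx":5.5,"dy":-1.76}]' 1 40 &&
python3 -m inch '[{"dx":1.4,"dy":-5.7},{"dx":1.4,"dy":-5.7},{"dx":1.4,"dy":-5.7},{"dx":1.4,"dy":-5.7},{"dx":1.4,"dy":-5.7},{"dx":1.4,"dy":-5.7},{"dx":1.4,"dy":-5.7},{"dx":1.4,"dy":-5.7},{"dx":1.4,"dy":-5.7},{"dx":1.4,"dy":-5.7}]' &&
python3 -m inch '[{"dx":1.4,"dy":-5.7},{"wz":-10},{"wz":-10},{"wz":-10},{"wz":-10},{"wz":-10},{"wz":-10}]' &&
python3 -m inch '[{"wz":-10},{"wz":-10},{"wz":-10},{"wz":-10},{"wz":-10},{"wz":-9.3},{}]'
python3 -c "
from h import *
go(.535,.2945,.20,134.3)"
```

```text
t 0.1 pos [ 0.1611 -0.6034  0.303 ] psi 14.94 tilt 0.11 | d [ 59.27 -77.09  10.47] cm, wz -119.36 | F [ 0.1  0.9 -0.1] gap 1.001 q6 -0.18invalid input at $[0]: expected keys dx, dy, dz, wx, wy, wz
```

```bash
python3 -m inch '[{"dx":5.5,"dy":-1.76,"dz":0,"wx":0,"wy":0,"wz":0},{"dx":5.5,"dy":-1.76,"dz":0,"wx":0,"wy":0,"wz":0},{"dx":5.5,"dy":-1.76,"dz":0,"wx":0,"wy":0,"wz":0},{"dx":5.5,"dy":-1.76,"dz":0,"wx":0,"wy":0,"wz":0},{"dx":5.5,"dy":-1.76,"dz":0,"wx":0,"wy":0,"wz":0},{"dx":5.5,"dy":-1.76,"dz":0,"wx":0,"wy":0,"wz":0},{"dx":5.5,"dy":-1.76,"dz":0,"wx":0,"wy":0,"wz":0},{"dx":5.5,"dy":-1.76,"dz":0,"wx":0,"wy":0,"wz":0}]' 1 40 &&
python3 -m inch '[{"dx":1.4,"dy":-5.7,"dz":0,"wx":0,"wy":0,"wz":0},{"dx":1.4,"dy":-5.7,"dz":0,"wx":0,"wy":0,"wz":0},{"dx":1.4,"dy":-5.7,"dz":0,"wx":0,"wy":0,"wz":0},{"dx":1.4,"dy":-5.7,"dz":0,"wx":0,"wy":0,"wz":0},{"dx":1.4,"dy":-5.7,"dz":0,"wx":0,"wy":0,"wz":0},{"dx":1.4,"dy":-5.7,"dz":0,"wx":0,"wy":0,"wz":0},{"dx":1.4,"dy":-5.7,"dz":0,"wx":0,"wy":0,"wz":0},{"dx":1.4,"dy":-5.7,"dz":0,"wx":0,"wy":0,"wz":0},{"dx":1.4,"dy":-5.7,"dz":0,"wx":0,"wy":0,"wz":0},{"dx":1.4,"dy":-5.7,"dz":0,"wx":0,"wy":0,"wz":0}]' &&
python3 -m inch '[{"dx":1.4,"dy":-5.7,"dz":0,"wx":0,"wy":0,"wz":0},{"dx":0,"dy":0,"dz":0,"wx":0,"wy":0,"wz":-10},{"dx":0,"dy":0,"dz":0,"wx":0,"wy":0,"wz":-10},{"dx":0,"dy":0,"dz":0,"wx":0,"wy":0,"wz":-10},{"dx":0,"dy":0,"dz":0,"wx":0,"wy":0,"wz":-10},{"dx":0,"dy":0,"dz":0,"wx":0,"wy":0,"wz":-10},{"dx":0,"dy":0,"dz":0,"wx":0,"wy":0,"wz":-10}]' &&
python3 -m inch '[{"dx":0,"dy":0,"dz":0,"wx":0,"wy":0,"wz":-10},{"dx":0,"dy":0,"dz":0,"wx":0,"wy":0,"wz":-10},{"dx":0,"dy":0,"dz":0,"wx":0,"wy":0,"wz":-10},{"dx":0,"dy":0,"dz":0,"wx":0,"wy":0,"wz":-10},{"dx":0,"dy":0,"dz":0,"wx":0,"wy":0,"wz":-10},{"dx":0,"dy":0,"dz":0,"wx":0,"wy":0,"wz":-9.3},{"dx":0,"dy":0,"dz":0,"wx":0,"wy":0,"wz":0}]'
python3 -c "
from h import *
go(.535,.2945,.20,134.3)"
```

```text
t: 1.1
tcp_pos: [0.5513, -0.353, 0.3034]
tool_rot: [0.992, 0.13, -0.0, -0.0]
force: [0.1, -0.3, 0.8]
finger_gap: 0.999
gripper_force: 0.0
t: 2.35
tcp_pos: [0.5378, 0.2344, 0.3036]
tool_rot: [0.992, 0.13, -0.0, 0.0]
force: [0.7, -0.7, 0.2]
finger_gap: 1.001
gripper_force: 0.0
t: 3.22
tcp_pos: [0.5368, 0.2911, 0.3033]
tool_rot: [0.792, 0.611, -0.001, -0.0]
force: [0.6, -0.4, -0.3]
finger_gap: 0.999
gripper_force: 0.0
t: 4.1
tcp_pos: [0.5368, 0.2911, 0.3034]
tool_rot: [0.39, 0.921, -0.0, -0.0]
force: [0.3, -0.1, -0.5]
finger_gap: 0.998
gripper_force: 0.0
t 4.1 pos [0.5368 0.2911 0.3034] psi 134.13 tilt 0.06 | d [ 0.37  0.12 10.34] cm, wz -0.17 | F [ 0.3 -0.1 -0.5] gap 0.998 q6 -0.46
```

```bash
python3 -m inch '[{"dx":0.37,"dy":0.12,"dz":4,"wx":0,"wy":0,"wz":0},{"dx":0,"dy":0,"dz":4,"wx":0,"wy":0,"wz":-0.2},{"dx":0,"dy":0,"dz":3,"wx":0,"wy":0,"wz":0},{"dx":0,"dy":0,"dz":1.5,"wx":0,"wy":0,"wz":0},{"dx":0,"dy":0,"dz":0,"wx":0,"wy":0,"wz":0}]' &&
python3 -m inch '[{"dx":0,"dy":0,"dz":0,"wx":0,"wy":0,"wz":0},{"dx":0,"dy":0,"dz":0,"wx":0,"wy":0,"wz":0},{"dx":0,"dy":0,"dz":0,"wx":0,"wy":0,"wz":0},{"dx":0,"dy":0,"dz":0,"wx":0,"wy":0,"wz":0},{"dx":0,"dy":0,"dz":0,"wx":0,"wy":0,"wz":0},{"dx":0,"dy":0,"dz":0,"wx":0,"wy":0,"wz":0}]' 0 60
python3 -c "
from h import *
go(.535,.2945,.178,134.3)"
```

```text
t: 4.72
tcp_pos: [0.535, 0.2945, 0.178]
tool_rot: [0.388, 0.922, -0.001, -0.001]
force: [-0.0, 0.6, -0.3]
finger_gap: 0.999
gripper_force: 0.0
t: 5.48
tcp_pos: [0.5356, 0.2948, 0.1795]
tool_rot: [0.387, 0.922, 0.0, 0.0]
force: [-0.5, -1.0, 4.7]
finger_gap: 0.114
gripper_force: 58.5
t 5.5 pos [0.5356 0.2948 0.1795] psi 134.43 tilt 0.05 | d [ 0.03 -0.06  0.15] cm, wz 0.13 | F [-0.5 -1.   4.7] gap 0.114 q6 -0.46
```

```bash
python3 -m inch '[{"dx":0,"dy":0,"dz":-0.7,"wx":0,"wy":0,"wz":0},{"dx":0,"dy":0,"dz":-0.7,"wx":0,"wy":0,"wz":0},{"dx":0,"dy":0,"dz":0,"wx":0,"wy":0,"wz":0},{"dx":0,"dy":-1,"dz":0,"wx":0,"wy":0,"wz":0},{"dx":0,"dy":-1,"dz":0,"wx":0,"wy":0,"wz":0},{"dx":0,"dy":-1,"dz":0,"wx":0,"wy":0,"wz":0},{"dx":0,"dy":0,"dz":0,"wx":0,"wy":0,"wz":0}]' &&
python3 -m inch '[{"dx":0,"dy":0,"dz":0.7,"wx":0,"wy":0,"wz":0},{"dx":0,"dy":0,"dz":0.6,"wx":0,"wy":0,"wz":0},{"dx":0,"dy":-2,"dz":0,"wx":0,"wy":0,"wz":0},{"dx":0,"dy":-2,"dz":0,"wx":0,"wy":0,"wz":0},{"dx":0,"dy":-2,"dz":0,"wx":0,"wy":0,"wz":0},{"dx":0,"dy":-1.5,"dz":0,"wx":0,"wy":0,"wz":0},{"dx":0,"dy":-0.5,"dz":0,"wx":0,"wy":0,"wz":0},{"dx":0,"dy":0,"dz":0,"wx":0,"wy":0,"wz":0}]'
python3 -c "
from h import *
go(.535,.2945,.178,134.3)"
```

```text
t: 6.35
tcp_pos: [0.5129, 0.2726, 0.1928]
tool_rot: [0.387, 0.922, -0.001, -0.001]
force: [-0.1, -1.9, -3.9]
finger_gap: 0.115
gripper_force: 58.5
t: 7.35
tcp_pos: [0.458, 0.219, 0.1803]
tool_rot: [0.388, 0.922, 0.002, 0.001]
force: [1.2, 6.0, -1.8]
finger_gap: 0.118
gripper_force: 58.8
t 7.3 pos [0.458  0.219  0.1803] psi 134.35 tilt 0.26 | d [1.000e-02 1.079e+01 2.800e-01] cm, wz 0.05 | F [ 1.2  6.  -1.8] gap 0.118 q6 -0.55
```

```bash
python3 -m inch '[{"dx":0,"dy":0,"dz":0.3,"wx":0,"wy":0,"wz":0},{"dx":0,"dy":0,"dz":0,"wx":0,"wy":0,"wz":0},{"dx":0,"dy":0,"dz":0,"wx":0,"wy":0,"wz":0},{"dx":0,"dy":0,"dz":0,"wx":0,"wy":0,"wz":0},{"dx":0,"dy":0,"dz":0,"wx":0,"wy":0,"wz":0},{"dx":0,"dy":0,"dz":-4,"wx":0,"wy":0,"wz":0},{"dx":0,"dy":0,"dz":-6,"wx":0,"wy":0,"wz":0},{"dx":0,"dy":0,"dz":0,"wx":0,"wy":0,"wz":0}]' 1 60
python3 - <<'E'
from h import *
for n in("top","side"):
  im=eyes.snapshot(n)[:,:,::-1]; cv2.imwrite(f"pics/{n}1.png",im)
im=cv2.imread("pics/top1.png")
cv2.imwrite("pics/crop3.png",cv2.resize(im[130:330,130:390],None,fx=3,fy=3,interpolation=cv2.INTER_CUBIC))
go(.591,.0685,.20,121)
hsv=cv2.cvtColor(im,cv2.COLOR_BGR2HSV).astype(int)
m=np.zeros(im.shape[:2],bool); m[150:230,260:340]=1
b=m&(hsv[...,1]>70)&(hsv[...,0]<22)&(hsv[...,2]<200)
print(rect("top",cv2.morphologyEx(b.astype(np.uint8),cv2.MORPH_OPEN,np.ones((3,3))),.044))
E
```

```text
t: 8.35
tcp_pos: [0.4593, 0.2183, 0.2813]
tool_rot: [0.387, 0.922, 0.003, 0.004]
force: [0.0, -0.4, 0.5]
finger_gap: 0.999
gripper_force: 0.0
t 8.4 pos [0.4568 0.2176 0.2775] psi 134.44 tilt 0.08 | d [-20.04  -0.87   7.76] cm, wz 13.44 | F [-0.8 -0.7 -0.7] gap 1.001 q6 -0.55
[(0.5909, 0.0676, 80, 40, -58.5, array([309.2, 201.9])), (0.6648, 0.1336, 81, 39, -59.7, array([286.7, 177.3])), (0.6995, 0.0322, 114, 106, -89.0, array([325.4, 161.1]))]
```

View pics/crop3.png

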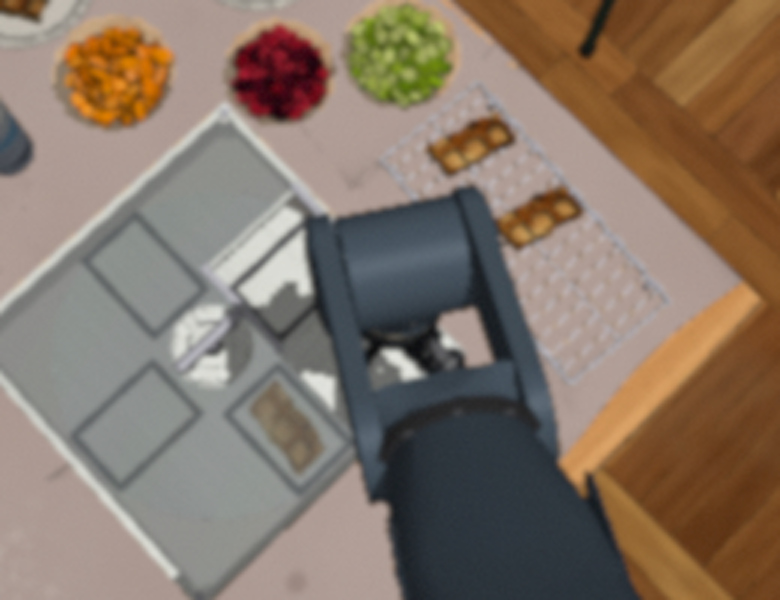

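The top view shows the hatch open with the empty bay under the window at about crop (285,290). The two fresh pieces haven't moved, so I go to the nearer one at (0.591, 0.068).

```bash
python3 -m inch '[{"dx":0,"dy":0,"dz":0,"wx":0,"wy":0,"wz":6.6},{"dx":0,"dy":0,"dz":0,"wx":0,"wy":0,"wz":6.6},{"dx":-4,"dy":0.75,"dz":0,"wx":0,"wy":0,"wz":0},{"dx":-4,"dy":0.75,"dz":0,"wx":0,"wy":0,"wz":0},{"dx":-4,"dy":0.75,"dz":0,"wx":0,"wy":0,"wz":0},{"dx":-4,"dy":0.75,"dz":0,"wx":0,"wy":0,"wz":0},{"dx":-3.7,"dy":0.75,"dz":0,"wx":0,"wy":0,"wz":0},{"dx":0,"dy":0,"dz":5,"wx":0,"wy":0,"wz":0},{"dx":0,"dy":0,"dz":3,"wx":0,"wy":0,"wz":0},{"dx":0,"dy":0,"dz":0,"wx":0,"wy":0,"wz":0}]'
python3 -c "
from h import *
go(.591,.068,.096,121.25)"
```

```text
t: 9.7
tcp_pos: [0.5883, 0.0686, 0.1926]
tool_rot: [0.491, 0.871, -0.002, -0.005]
force: [0.3, -0.9, 0.2]
finger_gap: 0.998
gripper_force: 0.0
t 9.7 pos [0.5883 0.0686 0.1926] psi 121.22 tilt 0.59 | d [-0.24  0.28  9.66] cm, wz -0.03 | F [ 0.3 -0.9  0.2] gap 0.998 q6 -0.62
```

```bash
python3 -m inch '[{"dx":-0.1,"dy":0.2,"dz":4,"wx":0,"wy":0,"wz":0},{"dx":0,"dy":0,"dz":4,"wx":0,"wy":0,"wz":0},{"dx":0,"dy":0,"dz":1.4,"wx":0,"wy":0,"wz":0},{"dx":0,"dy":0,"dz":0,"wx":0,"wy":0,"wz":0},{"dx":0,"dy":0,"dz":0,"wx":0,"wy":0,"wz":0}]'
python3 -c "
from h import *
go(.591,.068,.096,121.25)"
```

```text
t: 10.32
tcp_pos: [0.5944, 0.0689, 0.1045]
tool_rot: [0.491, 0.871, 0.001, 0.001]
force: [0.7, 0.0, 0.4]
finger_gap: 1.004
gripper_force: 0.0
t 10.3 pos [0.5944 0.0689 0.1045] psi 121.25 tilt 0.17 | d [ 0.1  -0.34  0.85] cm, wz 0.00 | F [0.7 0.  0.4] gap 1.004 q6 -0.62
```

```bash
python3 -m inch '[{"dx":0,"dy":0,"dz":0,"wx":0,"wy":0,"wz":0},{"dx":0,"dy":0,"dz":0,"wx":0,"wy":0,"wz":0}]'
python3 -c "
from h import *
go(.591,.068,.096,121.25)"
```

```text
t: 10.58
tcp_pos: [0.5938, 0.0688, 0.104]
tool_rot: [0.491, 0.871, 0.0, 0.001]
force: [-0.1, 0.1, 0.0]
finger_gap: 1.0
gripper_force: 0.0
t 10.6 pos [0.5938 0.0688 0.104 ] psi 121.24 tilt 0.11 | d [ 0.08 -0.29  0.8 ] cm, wz -0.01 | F [-0.1  0.1  0. ] gap 1.000 q6 -0.62
```

```bash
python3 -m inch '[{"dx":0.08,"dy":-0.29,"dz":0.4,"wx":0,"wy":0,"wz":0},{"dx":0,"dy":0,"dz":0.4,"wx":0,"wy":0,"wz":0},{"dx":0,"dy":0,"dz":0,"wx":0,"wy":0,"wz":0}]' && python3 -m inch '[{"dx":0,"dy":0,"dz":0,"wx":0,"wy":0,"wz":0},{"dx":0,"dy":0,"dz":0,"wx":0,"wy":0,"wz":0},{"dx":0,"dy":0,"dz":0,"wx":0,"wy":0,"wz":0},{"dx":0,"dy":0,"dz":0,"wx":0,"wy":0,"wz":0},{"dx":0,"dy":0,"dz":0,"wx":0,"wy":0,"wz":0}]' 0 50
python3 - <<'E'
from h import *
go(.591,.068,.096,121.25)
im=eyes.snapshot("side")[:,:,::-1]; cv2.imwrite("pics/s2.png",cv2.resize(im[120:260,180:330],None,fx=4,fy=4,interpolation=cv2.INTER_CUBIC))
E
```

```text
t: 10.95
tcp_pos: [0.59, 0.068, 0.0943]
tool_rot: [0.491, 0.871, -0.0, -0.001]
force: [0.1, -0.2, -0.1]
finger_gap: 1.004
gripper_force: 0.0
t: 11.58
tcp_pos: [0.5909, 0.068, 0.0954]
tool_rot: [0.491, 0.871, 0.0, 0.001]
force: [1.0, 0.1, 4.0]
finger_gap: 0.466
gripper_force: 50.6
t 11.6 pos [0.5909 0.068  0.0954] psi 121.24 tilt 0.08 | d [-0.01  0.01 -0.06] cm, wz -0.01 | F [1.  0.1 4. ] gap 0.466 q6 -0.62
```

View pics/s2.png

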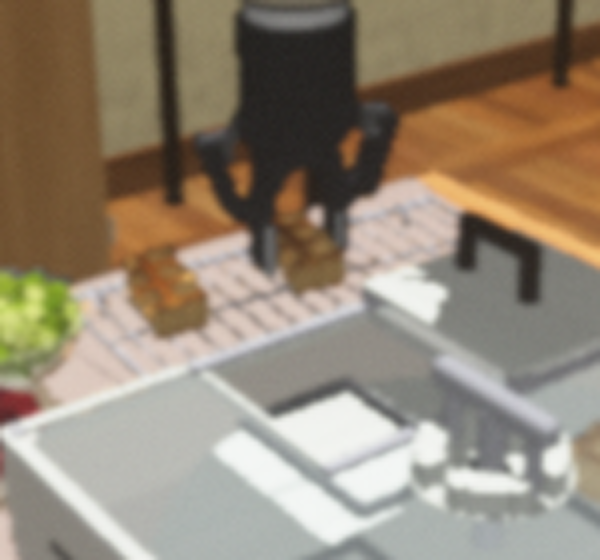

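The side crop shows the fingers across the piece, with the pads well down its sides. The second piece is still in place, and the empty bay is seen through the open window. I lift and carry.

```bash
python3 -m inch '[{"dx":0,"dy":0,"dz":-3,"wx":0,"wy":0,"wz":0},{"dx":0,"dy":0,"dz":-5,"wx":0,"wy":0,"wz":0},{"dx":0,"dy":0,"dz":-4.5,"wx":0,"wy":0,"wz":0},{"dx":4,"dy":1.1,"dz":0,"wx":0,"wy":0,"wz":0},{"dx":4,"dy":1.1,"dz":0,"wx":0,"wy":0,"wz":0},{"dx":4,"dy":1.1,"dz":0,"wx":0,"wy":0,"wz":0},{"dx":4,"dy":1.1,"dz":0,"wx":0,"wy":0,"wz":0},{"dx":4,"dy":1.1,"dz":0,"wx":0,"wy":0,"wz":0},{"dx":3.6,"dy":1.17,"dz":0,"wx":0,"wy":0,"wz":0},{"dx":0,"dy":0,"dz":0,"wx":0,"wy":0,"wz":-6.5}]' && python3 -m inch '[{"dx":0,"dy":0,"dz":0,"wx":0,"wy":0,"wz":-6.5},{"dx":0,"dy":0,"dz":0,"wx":0,"wy":0,"wz":0},{"dx":0,"dy":0,"dz":0,"wx":0,"wy":0,"wz":0},{"dx":0,"dy":0,"dz":0,"wx":0,"wy":0,"wz":0}]'
python3 - <<'E'
from h import *
go(.5255,.3044,.116,134.3)
im=eyes.snapshot("side")[:,:,::-1]; cv2.imwrite("pics/s3.png",cv2.resize(im[100:260,190:350],None,fx=3.7,fy=3.7,interpolation=cv2.INTER_CUBIC))
E
```

```text
t: 12.88
tcp_pos: [0.5234, 0.3068, 0.2192]
tool_rot: [0.437, 0.899, -0.0, -0.001]
force: [0.6, -0.6, 0.2]
finger_gap: 0.468
gripper_force: 50.6
t: 13.38
tcp_pos: [0.525, 0.3041, 0.2198]
tool_rot: [0.389, 0.921, -0.0, -0.0]
force: [-0.1, 0.6, -0.1]
finger_gap: 0.471
gripper_force: 50.6
t 13.4 pos [0.525  0.3041 0.2198] psi 134.17 tilt 0.02 | d [-1.000e-02  6.000e-02  1.038e+01] cm, wz -0.13 | F [-0.1  0.6 -0.1] gap 0.471 q6 -0.43
```

View pics/s3.png

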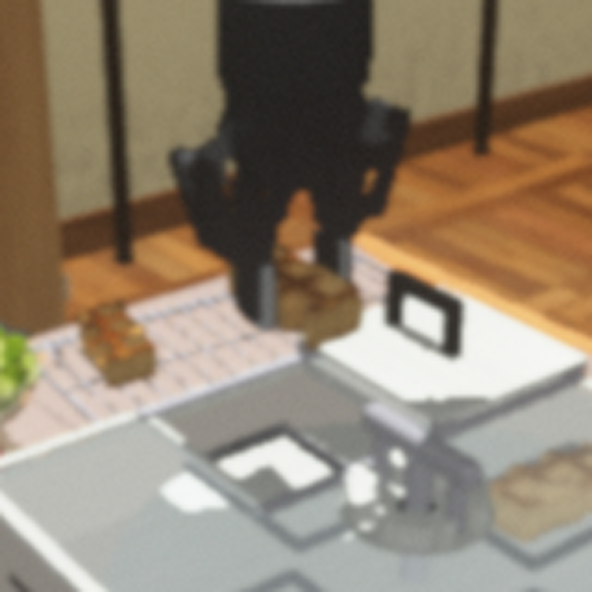

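The piece hangs level in the grip above the window, and the bay fence centre shows at about crop (274,469). I check the end of the piece and the bay against expectation.

Run:
```python
from h import *
c=np.array([.4543,.3774]); ux=np.array([-.6984,.7157]); uy=np.array([-.7157,-.6984])
def kf(p): d=p[:2]-c; return (d@ux*1000).round(1),(d@uy*1000).round(1)
b=plane("side",np.array([(205,460),(285,432),(345,478),(262,507),(274,469)])/3.7+[190,100],.045)
print([kf(x) for x in b])
print("tcp",kf(sense()['tcp_pos']),"end",kf(plane("side",np.array([[333,315]])/3.7+[190,100],.159)[0]))
im=cv2.imread("pics/top1.png")
```

```text
[(np.float64(-149.1), np.float64(-26.1)), (np.float64(-146.2), np.float64(29.3)), (np.float64(-86.0), np.float64(25.5)), (np.float64(-90.7), np.float64(-28.8)), (np.float64(-117.5), np.float64(-0.4))]
tcp (np.float64(-101.9), np.float64(0.5)) end (np.float64(-71.3), np.float64(2.7))
```

Run:
```python
from h import *
c=np.array([.4543,.3774]); ux=np.array([-.6984,.7157]); uy=np.array([-.7157,-.6984])
im=eyes.snapshot("side")[:,:,::-1].copy()
im=cv2.resize(im[155:205,245:305],None,fx=12,fy=12,interpolation=cv2.INTER_CUBIC)
for x in(-60,):
  for y,z in((-24,.146),(24,.146),(24,.172),(-24,.172)):
    p=c+ux*x/1000+uy*y/1000; uv=(proj("side",[(*p,z)])[0]+.5-[245,155])*12
    cv2.circle(im,tuple(int(v) for v in uv),5,(0,0,255),-1); print(y,z,uv.round())
cv2.imwrite("pics/s4.png",im)
```

```text
-24 0.146 [335. 517.]
24 0.146 [575. 430.]
24 0.172 [579. 281.]
-24 0.172 [336. 364.]
```

View pics/s4.png

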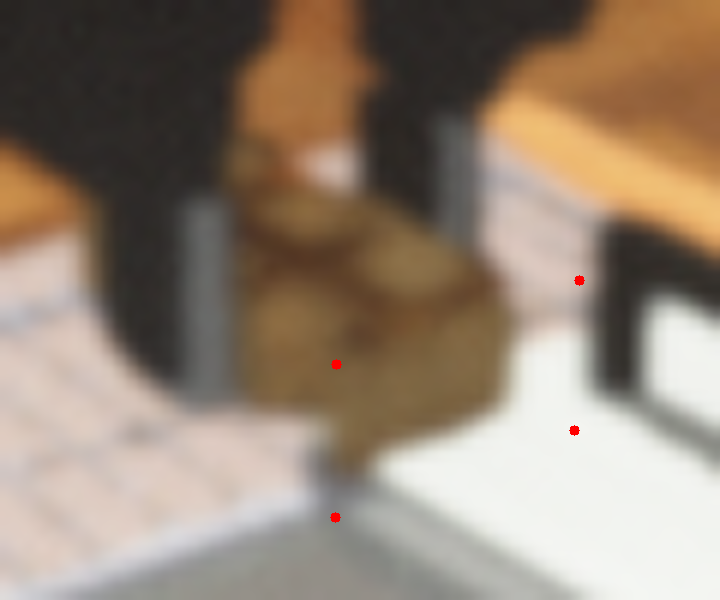

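In the crop the near end of the piece sits at about (425,430) against a prediction of (455,473). So the piece is held roughly 3 mm towards keeper -x. I shift +3 mm in tool x and lower it.

```bash
python3 -m inch '[{"dx":0.3,"dy":0.05,"dz":4,"wx":0,"wy":0,"wz":-0.1},{"dx":0,"dy":0,"dz":3,"wx":0,"wy":0,"wz":0},{"dx":0,"dy":0,"dz":1.5,"wx":0,"wy":0,"wz":0},{"dx":0,"dy":0,"dz":1,"wx":0,"wy":0,"wz":0},{"dx":0,"dy":0,"dz":0.5,"wx":0,"wy":0,"wz":0},{"dx":0,"dy":0,"dz":0,"wx":0,"wy":0,"wz":0},{"dx":0,"dy":0,"dz":0,"wx":0,"wy":0,"wz":0}]'
python3 - <<'E'
from h import *
go(.5255,.3044,.116,134.3)
E
```

```text
t: 14.35
tcp_pos: [0.5239, 0.3071, 0.1207]
tool_rot: [0.388, 0.922, 0.001, 0.001]
force: [0.8, 0.2, 1.0]
finger_gap: 0.464
gripper_force: 50.5
t 14.3 pos [0.5239 0.3071 0.1207] psi 134.35 tilt 0.11 | d [-0.31 -0.07  0.47] cm, wz 0.05 | F [0.8 0.2 1. ] gap 0.464 q6 -0.43
```

```bash
python3 -m inch '[{"dx":0,"dy":0,"dz":0.3,"wx":0,"wy":0,"wz":0},{"dx":0,"dy":0,"dz":0.2,"wx":0,"wy":0,"wz":0},{"dx":0,"dy":0,"dz":0,"wx":0,"wy":0,"wz":0},{"dx":0,"dy":0,"dz":0,"wx":0,"wy":0,"wz":0},{"dx":0,"dy":0,"dz":0,"wx":0,"wy":0,"wz":0}]' && python3 -m inch '[{"dx":0,"dy":0,"dz":0,"wx":0,"wy":0,"wz":0},{"dx":0,"dy":0,"dz":0,"wx":0,"wy":0,"wz":0},{"dx":0,"dy":0,"dz":0,"wx":0,"wy":0,"wz":0},{"dx":0,"dy":0,"dz":0,"wx":0,"wy":0,"wz":0}]' 0.6 &&  python3 -m inch '[{"dx":0,"dy":0,"dz":-2,"wx":0,"wy":0,"wz":0},{"dx":0,"dy":0,"dz":-5,"wx":0,"wy":0,"wz":0},{"dx":0,"dy":0,"dz":-5,"wx":0,"wy":0,"wz":0},{"dx":0,"dy":0,"dz":0,"wx":0,"wy":0,"wz":0},{"dx":0,"dy":0,"dz":0,"wx":0,"wy":0,"wz":0}]'
python3 - <<'E'
from h import *
go(.4543,.3774,.24,134.3)
im=eyes.snapshot("side")[:,:,::-1].copy()
cv2.imwrite("pics/s5.png",cv2.resize(im[130:270,190:350],None,fx=4,fy=4,interpolation=cv2.INTER_CUBIC))
E
```

```text
t: 14.98
tcp_pos: [0.5258, 0.308, 0.1158]
tool_rot: [0.388, 0.922, 0.003, 0.002]
force: [4.0, 3.8, 0.6]
finger_gap: 0.465
gripper_force: 52.8
t: 15.48
tcp_pos: [0.5294, 0.3101, 0.1174]
tool_rot: [0.388, 0.921, 0.007, 0.006]
force: [8.8, 8.9, 1.3]
finger_gap: 0.601
gripper_force: 1.0
t: 16.1
tcp_pos: [0.5224, 0.3065, 0.2344]
tool_rot: [0.388, 0.922, -0.001, -0.001]
force: [0.2, 0.2, -0.4]
finger_gap: 0.598
gripper_force: 0.0
t 16.1 pos [0.5224 0.3065 0.2344] psi 134.35 tilt 0.11 | d [ 9.83  0.08 -0.55] cm, wz 0.05 | F [ 0.2  0.2 -0.4] gap 0.598 q6 -0.43
```

View pics/s5.png

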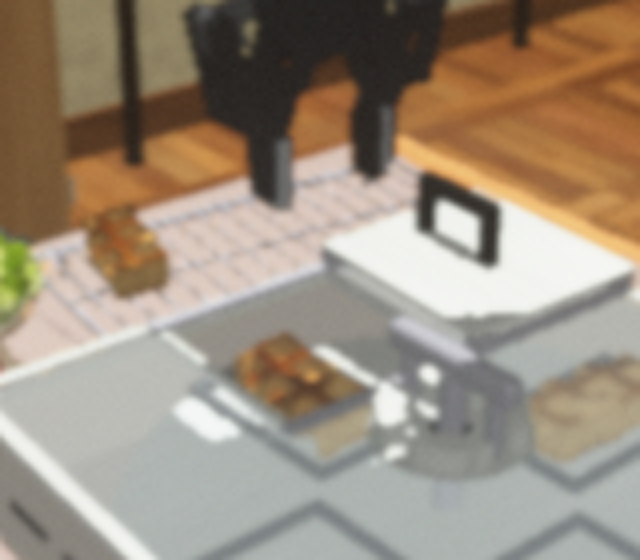

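The piece lies in the bay at the window and looks flat. The 9 N side push on opening means the +y finger touched the window edge, so next time I'll sit 3 mm towards -y and open less. Next I go to the T-handle and grip it.

```bash
python3 -m inch '[{"dx":3.5,"dy":0,"dz":0,"wx":0,"wy":0,"wz":0},{"dx":3.5,"dy":0.08,"dz":0,"wx":0,"wy":0,"wz":0},{"dx":2.8,"dy":0,"dz":0,"wx":0,"wy":0,"wz":0},{"dx":0,"dy":0,"dz":3,"wx":0,"wy":0,"wz":0},{"dx":0,"dy":0,"dz":2,"wx":0,"wy":0,"wz":0},{"dx":0,"dy":0,"dz":1.1,"wx":0,"wy":0,"wz":0},{"dx":0,"dy":0,"dz":0,"wx":0,"wy":0,"wz":0},{"dx":0,"dy":0,"dz":0,"wx":0,"wy":0,"wz":0}]'
python3 -c "
from h import *
go(.4543,.3774,.172,134.3)"
python3 -m inch '[{"dx":0,"dy":0,"dz":0,"wx":0,"wy":0,"wz":0},{"dx":0,"dy":0,"dz":0,"wx":0,"wy":0,"wz":0},{"dx":0,"dy":0,"dz":0,"wx":0,"wy":0,"wz":0},{"dx":0,"dy":0,"dz":0,"wx":0,"wy":0,"wz":0},{"dx":0,"dy":0,"dz":0,"wx":0,"wy":0,"wz":0}]' 0 90
python3 - <<'E'
from h import *
go(.4543,.3774,.172,134.3)
E
```

```text
t: 17.15
tcp_pos: [0.4558, 0.3776, 0.1741]
tool_rot: [0.388, 0.922, 0.0, 0.0]
force: [-0.3, 0.8, 0.6]
finger_gap: 0.597
gripper_force: 0.0
t 17.1 pos [0.4558 0.3776 0.1741] psi 134.33 tilt 0.03 | d [ 0.09 -0.12  0.21] cm, wz 0.03 | F [-0.3  0.8  0.6] gap 0.597 q6 -0.27
t: 17.77
tcp_pos: [0.4559, 0.3778, 0.1748]
tool_rot: [0.388, 0.922, 0.001, 0.001]
force: [-0.4, -0.9, 5.5]
finger_gap: 0.119
gripper_force: 88.9
t 17.8 pos [0.4559 0.3778 0.1748] psi 134.35 tilt 0.10 | d [ 0.08 -0.14  0.28] cm, wz 0.05 | F [-0.4 -0.9  5.5] gap 0.119 q6 -0.27
```

The T-bar self-centred with hardly any shift, which puts the axis at about (0.4553, 0.3784). I lift it, turn it -90° (wz +90) to bring bay 1 round, and lower it.

```bash
python3 -m inch '[{"dx":0,"dy":0,"dz":-0.7,"wx":0,"wy":0,"wz":0},{"dx":0,"dy":0,"dz":-0.7,"wx":0,"wy":0,"wz":0},{"dx":0,"dy":0,"dz":-0.5,"wx":0,"wy":0,"wz":0},{"dx":0,"dy":0,"dz":0,"wx":0,"wy":0,"wz":0},{"dx":0,"dy":0,"dz":0,"wx":0,"wy":0,"wz":0}]'
python3 -c "
from h import *
go(.4553,.3784,.1748,134.35)"
```

```text
t: 18.4
tcp_pos: [0.4558, 0.3777, 0.1925]
tool_rot: [0.388, 0.922, 0.0, 0.0]
force: [5.0, 3.0, -10.5]
finger_gap: 0.121
gripper_force: 87.1
t 18.4 pos [0.4558 0.3777 0.1925] psi 134.34 tilt 0.06 | d [0.08 0.01 1.77] cm, wz -0.01 | F [  5.    3.  -10.5] gap 0.121 q6 -0.27
```

```bash
python3 -m inch '[{"dx":0,"dy":0,"dz":0,"wx":0,"wy":0,"wz":3},{"dx":0,"dy":0,"dz":0,"wx":0,"wy":0,"wz":5},{"dx":0,"dy":0,"dz":0,"wx":0,"wy":0,"wz":6},{"dx":0,"dy":0,"dz":0,"wx":0,"wy":0,"wz":6},{"dx":0,"dy":0,"dz":0,"wx":0,"wy":0,"wz":6},{"dx":0,"dy":0,"dz":0,"wx":0,"wy":0,"wz":6},{"dx":0,"dy":0,"dz":0,"wx":0,"wy":0,"wz":6},{"dx":0,"dy":0,"dz":0,"wx":0,"wy":0,"wz":6},{"dx":0,"dy":0,"dz":0,"wx":0,"wy":0,"wz":6}]' && python3 -m inch '[{"dx":0,"dy":0,"dz":0,"wx":0,"wy":0,"wz":6},{"dx":0,"dy":0,"dz":0,"wx":0,"wy":0,"wz":6},{"dx":0,"dy":0,"dz":0,"wx":0,"wy":0,"wz":6},{"dx":0,"dy":0,"dz":0,"wx":0,"wy":0,"wz":6},{"dx":0,"dy":0,"dz":0,"wx":0,"wy":0,"wz":6},{"dx":0,"dy":0,"dz":0,"wx":0,"wy":0,"wz":6},{"dx":0,"dy":0,"dz":0,"wx":0,"wy":0,"wz":4},{"dx":0,"dy":0,"dz":0,"wx":0,"wy":0,"wz":0},{"dx":0,"dy":0,"dz":0,"wx":0,"wy":0,"wz":0}]'
python3 -c "
from h import *
go(.4553,.3784,.1748,44.3)"
```

```text
t: 19.52
tcp_pos: [0.4552, 0.3775, 0.1923]
tool_rot: [0.742, 0.67, -0.0, -0.0]
force: [3.8, 3.5, -10.1]
finger_gap: 0.119
gripper_force: 87.2
t: 20.65
tcp_pos: [0.4547, 0.3777, 0.1924]
tool_rot: [0.926, 0.378, -0.001, -0.0]
force: [1.6, 5.2, -10.5]
finger_gap: 0.118
gripper_force: 87.2
t 20.6 pos [0.4547 0.3777 0.1924] psi 44.38 tilt 0.10 | d [ 0.09 -0.01  1.76] cm, wz 0.08 | F [  1.6   5.2 -10.5] gap 0.118 q6 1.30
```

```bash
python3 -m inch '[{"dx":0,"dy":0,"dz":0.7,"wx":0,"wy":0,"wz":0},{"dx":0,"dy":0,"dz":0.7,"wx":0,"wy":0,"wz":0},{"dx":0,"dy":0,"dz":0.5,"wx":0,"wy":0,"wz":0},{"dx":0,"dy":0,"dz":0,"wx":0,"wy":0,"wz":0},{"dx":0,"dy":0,"dz":0,"wx":0,"wy":0,"wz":0}]'
python3 -c "
from h import *
go(.4553,.3784,.1748,44.3)"
```

```text
t: 21.28
tcp_pos: [0.4548, 0.3777, 0.1749]
tool_rot: [0.926, 0.377, -0.0, -0.0]
force: [-3.4, 3.7, 1.0]
finger_gap: 0.116
gripper_force: 89.0
t 21.3 pos [0.4548 0.3777 0.1749] psi 44.35 tilt 0.05 | d [ 0.08 -0.02  0.01] cm, wz 0.05 | F [-3.4  3.7  1. ] gap 0.116 q6 1.30
```

```bash
python3 -m inch '[{"dx":0,"dy":0,"dz":0,"wx":0,"wy":0,"wz":0},{"dx":0,"dy":0,"dz":0,"wx":0,"wy":0,"wz":0},{"dx":0,"dy":0,"dz":0,"wx":0,"wy":0,"wz":0},{"dx":0,"dy":0,"dz":0,"wx":0,"wy":0,"wz":0},{"dx":0,"dy":0,"dz":-3,"wx":0,"wy":0,"wz":0},{"dx":0,"dy":0,"dz":-5,"wx":0,"wy":0,"wz":0},{"dx":0,"dy":0,"dz":0,"wx":0,"wy":0,"wz":0}]' 1 50 && python3 -m inch '[{"dx":-0.34,"dy":5.35,"dz":0,"wx":0,"wy":0,"wz":0},{"dx":-0.34,"dy":5.35,"dz":0,"wx":0,"wy":0,"wz":0},{"dx":-0.34,"dy":5.35,"dz":0,"wx":0,"wy":0,"wz":0},{"dx":-0.34,"dy":5.35,"dz":0,"wx":0,"wy":0,"wz":0},{"dx":0,"dy":0,"dz":0,"wx":0,"wy":0,"wz":-9.5},{"dx":0,"dy":0,"dz":0,"wx":0,"wy":0,"wz":-9.5},{"dx":0,"dy":0,"dz":0,"wx":0,"wy":0,"wz":-9.5},{"dx":0,"dy":0,"dz":0,"wx":0,"wy":0,"wz":-9.5},{"dx":0,"dy":0,"dz":0,"wx":0,"wy":0,"wz":-9.5},{"dx":0,"dy":0,"dz":0,"wx":0,"wy":0,"wz":-9.5}]' && python3 -m inch '[{"dx":0,"dy":0,"dz":0,"wx":0,"wy":0,"wz":-9.5},{"dx":0,"dy":0,"dz":0,"wx":0,"wy":0,"wz":-9.5},{"dx":0,"dy":0,"dz":0,"wx":0,"wy":0,"wz":0},{"dx":0,"dy":0,"dz":0,"wx":0,"wy":0,"wz":0}]'
python3 - <<'E'
from h import *
go(.6648,.1336,.096,120.3)
for n in("top","side"): cv2.imwrite(f"pics/{n}2.png",eyes.snapshot(n)[:,:,::-1])
a=cv2.imread("pics/top2.png"); b=cv2.imread("pics/side2.png")
cv2.imwrite("pics/c6.png",np.hstack([cv2.resize(a[150:340,110:340],(400,330),interpolation=cv2.INTER_CUBIC),cv2.resize(b[140:310,170:400],(400,330),interpolation=cv2.INTER_CUBIC)]))
hsv=cv2.cvtColor(a,cv2.COLOR_BGR2HSV).astype(int)
m=np.zeros(a.shape[:2],bool); m[150:210,260:320]=1
w=m&(hsv[...,1]>70)&(hsv[...,0]<22)&(hsv[...,2]<200)
print(rect("top",cv2.morphologyEx(w.astype(np.uint8),cv2.MORPH_OPEN,np.ones((3,3))),.044))
E
```

```text
t: 22.15
tcp_pos: [0.4575, 0.3786, 0.258]
tool_rot: [0.926, 0.377, 0.005, -0.0]
force: [0.1, -1.1, -0.5]
finger_gap: 0.998
gripper_force: 0.0
t: 23.4
tcp_pos: [0.5946, 0.2147, 0.2526]
tool_rot: [0.632, 0.775, -0.001, -0.001]
force: [0.0, 0.2, -0.4]
finger_gap: 0.995
gripper_force: 0.0
t: 23.9
tcp_pos: [0.595, 0.2149, 0.2532]
tool_rot: [0.498, 0.867, -0.0, -0.0]
force: [0.3, -0.0, 1.0]
finger_gap: 1.001
gripper_force: 0.0
t 23.9 pos [0.595  0.2149 0.2532] psi 120.21 tilt 0.07 | d [-10.54   1.97  15.72] cm, wz -0.09 | F [ 0.3 -0.   1. ] gap 1.001 q6 -0.36
[(0.6631, 0.1445, 42, 37, -89.0, array([283.5, 178.9])), (0.7298, 0.0629, 54, 44, -89.0, array([312.1, 154.7]))]
```

View pics/c6.png

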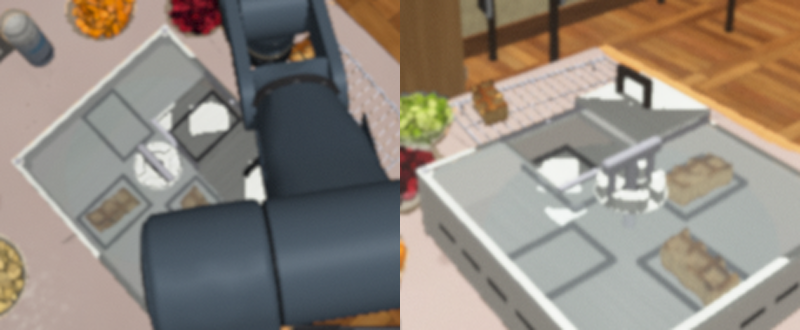

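The top view shows the empty bay at the window again. The loaded piece is now at keeper +y and the old one at +x, both flat inside their fences. In the side view the second fresh piece is where it was, at about (221.8,191.5). It is close to the kiwi bowl, so I approach with a small opening, offset away from the bowl, in steps.

```bash
python3 -m inch '[{"dx":-3.7,"dy":0.6,"dz":0,"wx":0,"wy":0,"wz":0},{"dx":-3.7,"dy":0.6,"dz":0,"wx":0,"wy":0,"wz":0},{"dx":-3.9,"dy":0.5,"dz":0,"wx":0,"wy":0,"wz":0},{"dx":0,"dy":0,"dz":5,"wx":0,"wy":0,"wz":0},{"dx":0,"dy":0,"dz":4,"wx":0,"wy":0,"wz":0},{"dx":0,"dy":0,"dz":0,"wx":0,"wy":0,"wz":0},{"dx":0,"dy":0,"dz":0,"wx":0,"wy":0,"wz":0},{"dx":0,"dy":0,"dz":0,"wx":0,"wy":0,"wz":0}]' 0.58
python3 - <<'E'
from h import *
go(.6664,.1252,.096,120.3)
b=eyes.snapshot("side")[:,:,::-1]
cv2.imwrite("pics/c7.png",cv2.resize(b[130:230,160:270],None,fx=6,fy=6,interpolation=cv2.INTER_CUBIC))
E
```

```text
t: 25.0
tcp_pos: [0.6684, 0.1263, 0.1664]
tool_rot: [0.497, 0.868, 0.001, 0.002]
force: [-0.4, -0.2, 0.5]
finger_gap: 0.58
gripper_force: 0.0
t 25.0 pos [0.6684 0.1263 0.1664] psi 120.35 tilt 0.26 | d [ 0.02 -0.25  7.04] cm, wz 0.05 | F [-0.4 -0.2  0.5] gap 0.580 q6 -0.51
```

View pics/c7.png

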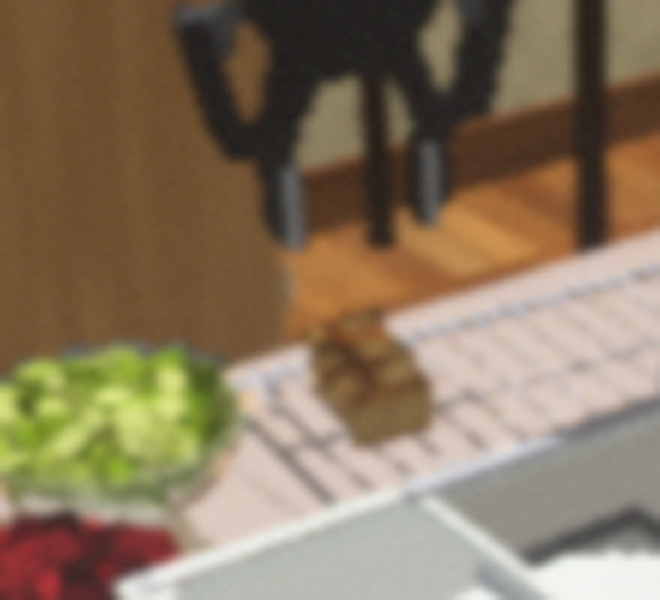

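The gripper is straddling above the piece, with the left finger on the kiwi side and the rim ending at about crop (235,400). I descend slowly while watching the force.

```bash
python3 -m inch '[{"dx":0,"dy":-0.2,"dz":2,"wx":0,"wy":0,"wz":0},{"dx":0,"dy":0,"dz":1,"wx":0,"wy":0,"wz":0},{"dx":0,"dy":0,"dz":0,"wx":0,"wy":0,"wz":0}]';python3 -m inch '[{"dx":0,"dy":0,"dz":1,"wx":0,"wy":0,"wz":0},{"dx":0,"dy":0,"dz":0.5,"wx":0,"wy":0,"wz":0},{"dx":0,"dy":0,"dz":0,"wx":0,"wy":0,"wz":0}]'; python3 -m inch '[{"dx":0,"dy":0,"dz":0.5,"wx":0,"wy":0,"wz":0},{"dx":0,"dy":0,"dz":0.5,"wx":0,"wy":0,"wz":0},{"dx":0,"dy":0,"dz":0,"wx":0,"wy":0,"wz":0},{"dx":0,"dy":0,"dz":0,"wx":0,"wy":0,"wz":0}]'
python3 -c "
from h import *
go(.6664,.1252,.096,120.3)"
```

```text
t: 25.42
tcp_pos: [0.6651, 0.1251, 0.1337]
tool_rot: [0.497, 0.868, -0.0, -0.0]
force: [-0.7, -0.7, 0.4]
finger_gap: 0.579
gripper_force: 0.0
t: 25.8
tcp_pos: [0.6649, 0.125, 0.1183]
tool_rot: [0.497, 0.868, -0.0, -0.001]
force: [0.3, 0.1, 0.5]
finger_gap: 0.582
gripper_force: 0.0
t: 26.3
tcp_pos: [0.6652, 0.125, 0.1089]
tool_rot: [0.497, 0.868, -0.0, -0.0]
force: [0.3, 0.4, 0.5]
finger_gap: 0.582
gripper_force: 0.0
t 26.3 pos [0.6652 0.125  0.1089] psi 120.34 tilt 0.02 | d [-0.04  0.11  1.29] cm, wz 0.04 | F [0.3 0.4 0.5] gap 0.582 q6 -0.51
```

```bash
python3 -m inch '[{"dx":0,"dy":0.05,"dz":0.6,"wx":0,"wy":0,"wz":0},{"dx":0,"dy":0,"dz":0,"wx":0,"wy":0,"wz":0},{"dx":0,"dy":0,"dz":0.6,"wx":0,"wy":0,"wz":0},{"dx":0,"dy":0,"dz":0,"wx":0,"wy":0,"wz":0},{"dx":0,"dy":0,"dz":0,"wx":0,"wy":0,"wz":0}]';python3 -m inch '[{"dx":0,"dy":0,"dz":0,"wx":0,"wy":0,"wz":0},{"dx":0,"dy":0,"dz":0,"wx":0,"wy":0,"wz":0},{"dx":0,"dy":0,"dz":0,"wx":0,"wy":0,"wz":0},{"dx":0,"dy":0,"dz":0,"wx":0,"wy":0,"wz":0},{"dx":0,"dy":0,"dz":0,"wx":0,"wy":0,"wz":0}]' 0 50
python3 -c "
from h import *
go(.6664,.1252,.096,120.3)"
```

```text
t: 26.92
tcp_pos: [0.6656, 0.1253, 0.0968]
tool_rot: [0.497, 0.868, -0.0, -0.0]
force: [0.8, 0.4, -0.1]
finger_gap: 0.575
gripper_force: 0.0
t: 27.55
tcp_pos: [0.6661, 0.1253, 0.0974]
tool_rot: [0.497, 0.868, 0.0, 0.001]
force: [0.9, 0.0, 4.2]
finger_gap: 0.475
gripper_force: 50.3
t 27.6 pos [0.6661 0.1253 0.0974] psi 120.35 tilt 0.07 | d [-0.02  0.02  0.14] cm, wz 0.05 | F [0.9 0.  4.2] gap 0.475 q6 -0.51
```

```bash
python3 -m inch '[{"dx":0,"dy":0,"dz":-3,"wx":0,"wy":0,"wz":0},{"dx":0,"dy":0,"dz":-5,"wx":0,"wy":0,"wz":0},{"dx":0,"dy":0,"dz":-4.5,"wx":0,"wy":0,"wz":0},{"dx":4.4,"dy":-0.52,"dz":0,"wx":0,"wy":0,"wz":0},{"dx":4.4,"dy":-0.52,"dz":0,"wx":0,"wy":0,"wz":0},{"dx":4.4,"dy":-0.52,"dz":0,"wx":0,"wy":0,"wz":0},{"dx":4.4,"dy":-0.52,"dz":0,"wx":0,"wy":0,"wz":0},{"dx":4.4,"dy":-0.52,"dz":0,"wx":0,"wy":0,"wz":0},{"dx":0,"dy":0,"dz":0,"wx":0,"wy":0,"wz":-7},{"dx":0,"dy":0,"dz":0,"wx":0,"wy":0,"wz":-7}]' && python3 -m inch '[{"dx":0,"dy":0,"dz":0,"wx":0,"wy":0,"wz":0},{"dx":0,"dy":0,"dz":0,"wx":0,"wy":0,"wz":0},{"dx":0,"dy":0,"dz":0,"wx":0,"wy":0,"wz":0}]'
python3 - <<'E'
from h import *
go(.5317,.3037,.117,134.3)
c=np.array([.4553,.3784]); ux=np.array([-.6984,.7157]); uy=np.array([-.7157,-.6984])
p=sense()['tcp_pos']; d=p[:2]-c; print("kf",(d@ux).round(4),(d@uy).round(4))
im=eyes.snapshot("side")[:,:,::-1].copy()
im=cv2.resize(im[155:205,245:305],None,fx=12,fy=12,interpolation=cv2.INTER_CUBIC)
xc=d@ux+.0048
for x in(.042,):
  for y in(-.024,.024):
   for z in(0,.026):
    q=p[:2]+ux*(.0048+x)+uy*y; uv=(proj("side",[(*q,p[2]-.0974+.022+z)])[0]+.5-[245,155])*12
    cv2.circle(im,tuple(int(v) for v in uv),5,(0,0,255),-1); print(y,z,uv.round())
cv2.imwrite("pics/s8.png",im)
E
```

```text
t: 28.8
tcp_pos: [0.5307, 0.3026, 0.2211]
tool_rot: [0.385, 0.923, -0.001, -0.001]
force: [-0.3, -0.7, -0.9]
finger_gap: 0.473
gripper_force: 50.3
t: 29.18
tcp_pos: [0.5321, 0.3018, 0.2217]
tool_rot: [0.389, 0.921, -0.0, -0.0]
force: [-0.0, 0.1, 0.4]
finger_gap: 0.475
gripper_force: 50.3
t 29.2 pos [0.5321 0.3018 0.2217] psi 134.27 tilt 0.03 | d [ 0.17  0.11 10.47] cm, wz -0.03 | F [-0.   0.1  0.4] gap 0.475 q6 -0.44
kf -0.1085 -0.0015
-0.024 0 [314. 517.]
-0.024 0.026 [314. 364.]
0.024 0 [554. 430.]
0.024 0.026 [558. 280.]
```

View pics/s8.png

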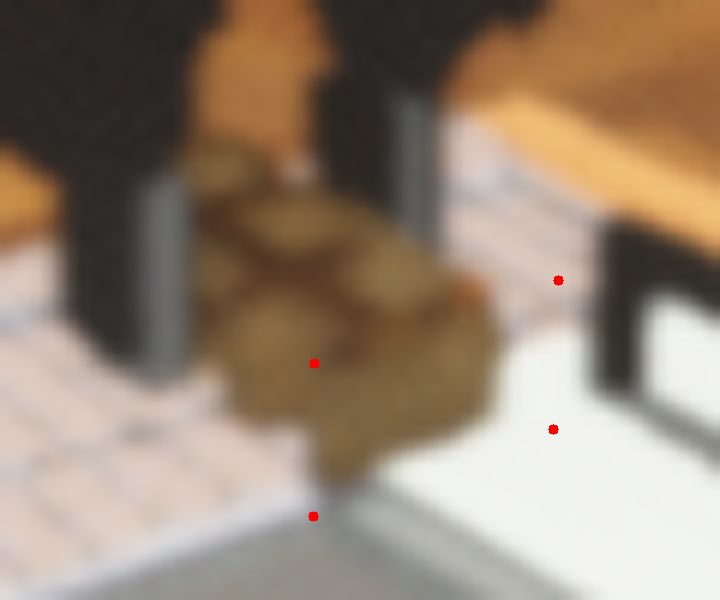

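The piece hangs level. Its near end face is at about crop (415,440) and the prediction is offset from it much as before, so the held offset estimate (about +4.6 mm) stands. I lower it.

```bash
python3 -m inch '[{"dx":0.17,"dy":0.13,"dz":4,"wx":0,"wy":0,"wz":0},{"dx":0,"dy":0,"dz":3,"wx":0,"wy":0,"wz":0},{"dx":0,"dy":0,"dz":1.5,"wx":0,"wy":0,"wz":0},{"dx":0,"dy":0,"dz":1,"wx":0,"wy":0,"wz":0},{"dx":0,"dy":0,"dz":0.6,"wx":0,"wy":0,"wz":0},{"dx":0,"dy":0,"dz":0,"wx":0,"wy":0,"wz":0},{"dx":0,"dy":0,"dz":0,"wx":0,"wy":0,"wz":0}]'
python3 - <<'E'
from h import *
go(.5317,.3037,.117,134.3)
E
```

```text
t: 30.1
tcp_pos: [0.5323, 0.3043, 0.1217]
tool_rot: [0.388, 0.922, 0.001, 0.001]
force: [-0.1, -0.5, 0.9]
finger_gap: 0.471
gripper_force: 50.2
t 30.1 pos [0.5323 0.3043 0.1217] psi 134.34 tilt 0.09 | d [-0.   -0.09  0.47] cm, wz 0.04 | F [-0.1 -0.5  0.9] gap 0.471 q6 -0.44
```

```bash
python3 -m inch '[{"dx":0,"dy":0,"dz":0.3,"wx":0,"wy":0,"wz":0},{"dx":0,"dy":0,"dz":0.2,"wx":0,"wy":0,"wz":0},{"dx":0,"dy":0,"dz":0,"wx":0,"wy":0,"wz":0},{"dx":0,"dy":0,"dz":0,"wx":0,"wy":0,"wz":0},{"dx":0,"dy":0,"dz":0,"wx":0,"wy":0,"wz":0}]' && python3 -m inch '[{"dx":0,"dy":0,"dz":0,"wx":0,"wy":0,"wz":0},{"dx":0,"dy":0,"dz":0,"wx":0,"wy":0,"wz":0},{"dx":0,"dy":0,"dz":0,"wx":0,"wy":0,"wz":0},{"dx":0,"dy":0,"dz":0,"wx":0,"wy":0,"wz":0}]' 0.57 &&  python3 -m inch '[{"dx":0,"dy":0,"dz":-2,"wx":0,"wy":0,"wz":0},{"dx":0,"dy":0,"dz":-5,"wx":0,"wy":0,"wz":0},{"dx":0,"dy":0,"dz":-5,"wx":0,"wy":0,"wz":0},{"dx":0,"dy":0,"dz":0,"wx":0,"wy":0,"wz":0},{"dx":0,"dy":0,"dz":0,"wx":0,"wy":0,"wz":0}]'
python3 - <<'E'
from h import *
go(.4553,.3784,.174,44.3)
im=eyes.snapshot("side")[:,:,::-1].copy()
cv2.imwrite("pics/s9.png",cv2.resize(im[160:310,190:390],None,fx=4,fy=4,interpolation=cv2.INTER_CUBIC))
E
```

```text
t: 30.72
tcp_pos: [0.5319, 0.3041, 0.1159]
tool_rot: [0.388, 0.922, 0.0, 0.0]
force: [-0.2, -0.4, -1.0]
finger_gap: 0.469
gripper_force: 50.2
t: 31.22
tcp_pos: [0.5337, 0.305, 0.1168]
tool_rot: [0.388, 0.922, 0.002, 0.002]
force: [3.5, 4.6, 1.2]
finger_gap: 0.569
gripper_force: 0.0
t: 31.85
tcp_pos: [0.5307, 0.3036, 0.2353]
tool_rot: [0.388, 0.922, -0.001, -0.001]
force: [1.0, 0.1, -0.4]
finger_gap: 0.574
gripper_force: 0.0
t 31.9 pos [0.5307 0.3036 0.2353] psi 134.35 tilt 0.16 | d [10.62 -0.14  6.14] cm, wz 90.05 | F [ 1.   0.1 -0.4] gap 0.574 q6 -0.44
```

View pics/s9.png

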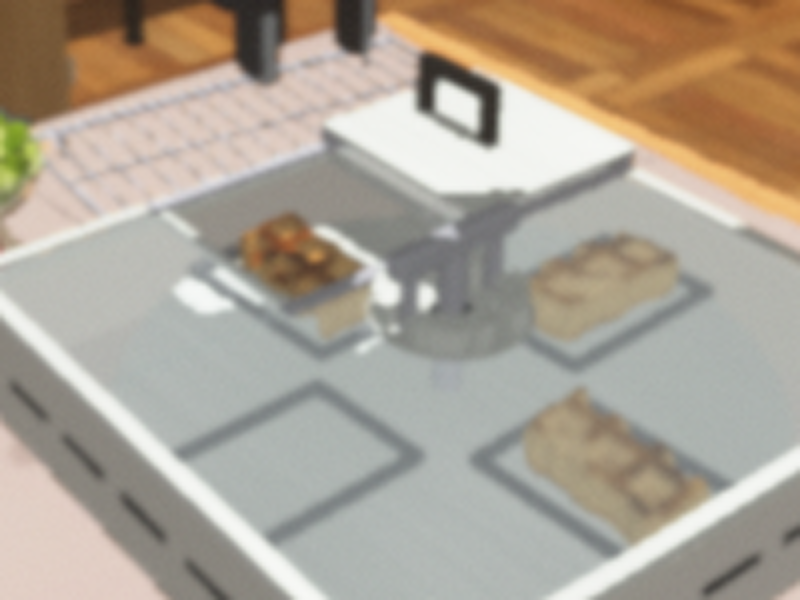

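The side crop shows the new piece in the bay at the window. The first piece (upper right) and the old one (lower right) are inside their fences. Now I regrip the T-handle, turned 90°, and bring the old piece round with +180°.

```bash
python3 -m inch '[{"dx":3.6,"dy":-0.14,"dz":0,"wx":0,"wy":0,"wz":0},{"dx":3.6,"dy":0,"dz":0,"wx":0,"wy":0,"wz":0},{"dx":3.42,"dy":0,"dz":0,"wx":0,"wy":0,"wz":0},{"dx":0,"dy":0,"dz":0,"wx":0,"wy":0,"wz":10},{"dx":0,"dy":0,"dz":0,"wx":0,"wy":0,"wz":10},{"dx":0,"dy":0,"dz":0,"wx":0,"wy":0,"wz":10},{"dx":0,"dy":0,"dz":0,"wx":0,"wy":0,"wz":10},{"dx":0,"dy":0,"dz":0,"wx":0,"wy":0,"wz":10},{"dx":0,"dy":0,"dz":0,"wx":0,"wy":0,"wz":10},{"dx":0,"dy":0,"dz":0,"wx":0,"wy":0,"wz":10}]' && python3 -m inch '[{"dx":0,"dy":0,"dz":0,"wx":0,"wy":0,"wz":10},{"dx":0,"dy":0,"dz":0,"wx":0,"wy":0,"wz":10},{"dx":0,"dy":0,"dz":2,"wx":0,"wy":0,"wz":0},{"dx":0,"dy":0,"dz":0,"wx":0,"wy":0,"wz":0},{"dx":0,"dy":0,"dz":0,"wx":0,"wy":0,"wz":0},{"dx":0,"dy":0,"dz":0,"wx":0,"wy":0,"wz":0}]'
python3 - <<'E'
from h import *
go(.4548,.3777,.174,44.35)
E
```

```text
t: 33.15
tcp_pos: [0.4555, 0.3783, 0.2336]
tool_rot: [0.848, 0.53, -0.003, -0.0]
force: [0.2, 0.4, -0.0]
finger_gap: 0.569
gripper_force: 0.0
t: 33.9
tcp_pos: [0.4568, 0.3792, 0.2161]
tool_rot: [0.926, 0.377, 0.0, -0.0]
force: [-0.4, -0.4, 1.0]
finger_gap: 0.573
gripper_force: 0.0
t 33.9 pos [0.4568 0.3792 0.2161] psi 44.34 tilt 0.02 | d [-0.25 -0.04  4.21] cm, wz -0.01 | F [-0.4 -0.4  1. ] gap 0.573 q6 1.30
```

```bash
python3 -m inch '[{"dx":-0.18,"dy":-0.04,"dz":2,"wx":0,"wy":0,"wz":0},{"dx":0,"dy":0,"dz":1.5,"wx":0,"wy":0,"wz":0},{"dx":0,"dy":0,"dz":0.7,"wx":0,"wy":0,"wz":0},{"dx":0,"dy":0,"dz":0,"wx":0,"wy":0,"wz":0},{"dx":0,"dy":0,"dz":0,"wx":0,"wy":0,"wz":0}]' && python3 -m inch '[{"dx":0,"dy":0,"dz":0,"wx":0,"wy":0,"wz":0},{"dx":0,"dy":0,"dz":0,"wx":0,"wy":0,"wz":0},{"dx":0,"dy":0,"dz":0,"wx":0,"wy":0,"wz":0},{"dx":0,"dy":0,"dz":0,"wx":0,"wy":0,"wz":0},{"dx":0,"dy":0,"dz":0,"wx":0,"wy":0,"wz":0}]' 0 90 && python3 -m inch '[{"dx":0,"dy":0,"dz":-0.7,"wx":0,"wy":0,"wz":0},{"dx":0,"dy":0,"dz":-0.7,"wx":0,"wy":0,"wz":0},{"dx":0,"dy":0,"dz":-0.5,"wx":0,"wy":0,"wz":0},{"dx":0,"dy":0,"dz":0,"wx":0,"wy":0,"wz":0},{"dx":0,"dy":0,"dz":0,"wx":0,"wy":0,"wz":0}]'
python3 - <<'E'
from h import *
go(.4553,.3779,.1748,44.35)
E
```

```text
t: 34.52
tcp_pos: [0.4554, 0.3783, 0.1743]
tool_rot: [0.926, 0.377, 0.0, -0.0]
force: [0.5, 0.2, -0.1]
finger_gap: 0.572
gripper_force: 0.0
t: 35.15
tcp_pos: [0.4552, 0.3783, 0.1746]
tool_rot: [0.926, 0.377, 0.0, -0.0]
force: [-1.8, 0.1, 5.7]
finger_gap: 0.116
gripper_force: 89.0
t: 35.78
tcp_pos: [0.4551, 0.3782, 0.1926]
tool_rot: [0.926, 0.377, 0.0, -0.0]
force: [2.1, 3.5, -10.8]
finger_gap: 0.119
gripper_force: 87.0
t 35.8 pos [0.4551 0.3782 0.1926] psi 44.34 tilt 0.01 | d [-0.01  0.04  1.78] cm, wz -0.01 | F [  2.1   3.5 -10.8] gap 0.119 q6 1.30
```

Lifted 18 mm. Now I turn +180° (wz -180).

```bash
python3 -m inch '[{"dx":0,"dy":0,"dz":0,"wx":0,"wy":0,"wz":-3},{"dx":0,"dy":0,"dz":0,"wx":0,"wy":0,"wz":-5},{"dx":0,"dy":0,"dz":0,"wx":0,"wy":0,"wz":-7},{"dx":0,"dy":0,"dz":0,"wx":0,"wy":0,"wz":-7},{"dx":0,"dy":0,"dz":0,"wx":0,"wy":0,"wz":-7},{"dx":0,"dy":0,"dz":0,"wx":0,"wy":0,"wz":-7},{"dx":0,"dy":0,"dz":0,"wx":0,"wy":0,"wz":-7},{"dx":0,"dy":0,"dz":0,"wx":0,"wy":0,"wz":-7},{"dx":0,"dy":0,"dz":0,"wx":0,"wy":0,"wz":-7}]' && python3 -m inch '[{"dx":0,"dy":0,"dz":0,"wx":0,"wy":0,"wz":-7},{"dx":0,"dy":0,"dz":0,"wx":0,"wy":0,"wz":-7},{"dx":0,"dy":0,"dz":0,"wx":0,"wy":0,"wz":-7},{"dx":0,"dy":0,"dz":0,"wx":0,"wy":0,"wz":-7},{"dx":0,"dy":0,"dz":0,"wx":0,"wy":0,"wz":-7},{"dx":0,"dy":0,"dz":0,"wx":0,"wy":0,"wz":-7},{"dx":0,"dy":0,"dz":0,"wx":0,"wy":0,"wz":-7},{"dx":0,"dy":0,"dz":0,"wx":0,"wy":0,"wz":-7},{"dx":0,"dy":0,"dz":0,"wx":0,"wy":0,"wz":-7}]' && python3 -m inch '[{"dx":0,"dy":0,"dz":0,"wx":0,"wy":0,"wz":-7},{"dx":0,"dy":0,"dz":0,"wx":0,"wy":0,"wz":-7},{"dx":0,"dy":0,"dz":0,"wx":0,"wy":0,"wz":-7},{"dx":0,"dy":0,"dz":0,"wx":0,"wy":0,"wz":-7},{"dx":0,"dy":0,"dz":0,"wx":0,"wy":0,"wz":-7},{"dx":0,"dy":0,"dz":0,"wx":0,"wy":0,"wz":-7},{"dx":0,"dy":0,"dz":0,"wx":0,"wy":0,"wz":-5},{"dx":0,"dy":0,"dz":0,"wx":0,"wy":0,"wz":-5},{"dx":0,"dy":0,"dz":0,"wx":0,"wy":0,"wz":-1},{"dx":0,"dy":0,"dz":0,"wx":0,"wy":0,"wz":0}]'
python3 - <<'E'
from h import *
go(.4553,.3779,.1748,224.35)
E
```

```text
t: 36.9
tcp_pos: [0.4552, 0.3782, 0.1926]
tool_rot: [0.632, 0.775, 0.0, -0.0]
force: [3.6, 3.3, -11.4]
finger_gap: 0.117
gripper_force: 87.2
t: 38.02
tcp_pos: [0.4553, 0.3783, 0.1926]
tool_rot: [0.135, 0.991, 0.0, 0.0]
force: [2.7, 3.7, -11.2]
finger_gap: 0.116
gripper_force: 87.2
t: 39.28
tcp_pos: [0.4553, 0.3784, 0.1927]
tool_rot: [-0.32, 0.947, 0.0, 0.0]
force: [2.9, 3.9, -11.1]
finger_gap: 0.117
gripper_force: 87.4
t 39.3 pos [0.4553 0.3784 0.1927] psi -142.69 tilt 0.05 | d [ 0.04 -0.04  1.79] cm, wz -7.04 | F [  2.9   3.9 -11.1] gap 0.117 q6 -1.72
```

```bash
python3 -m inch '[{"dx":0,"dy":0,"dz":0,"wx":0,"wy":0,"wz":-5},{"dx":0,"dy":0,"dz":0,"wx":0,"wy":0,"wz":-2},{"dx":0,"dy":0,"dz":0,"wx":0,"wy":0,"wz":0},{"dx":0,"dy":0,"dz":0.7,"wx":0,"wy":0,"wz":0},{"dx":0,"dy":0,"dz":0.7,"wx":0,"wy":0,"wz":0},{"dx":0,"dy":0,"dz":0.5,"wx":0,"wy":0,"wz":0},{"dx":0,"dy":0,"dz":0,"wx":0,"wy":0,"wz":0},{"dx":0,"dy":0,"dz":0,"wx":0,"wy":0,"wz":0}]'
python3 - <<'E'
from h import *
go(.4553,.3779,.1748,224.35)
E
```

```text
t: 40.28
tcp_pos: [0.4553, 0.3784, 0.1746]
tool_rot: [-0.377, 0.926, 0.0, 0.001]
force: [1.0, 3.2, -0.5]
finger_gap: 0.118
gripper_force: 88.9
t 40.3 pos [0.4553 0.3784 0.1746] psi -135.66 tilt 0.07 | d [ 0.04 -0.04 -0.02] cm, wz -0.01 | F [ 1.   3.2 -0.5] gap 0.118 q6 -1.84
```

```bash
python3 -m inch '[{"dx":0,"dy":0,"dz":0,"wx":0,"wy":0,"wz":0},{"dx":0,"dy":0,"dz":0,"wx":0,"wy":0,"wz":0},{"dx":0,"dy":0,"dz":0,"wx":0,"wy":0,"wz":0},{"dx":0,"dy":0,"dz":0,"wx":0,"wy":0,"wz":0},{"dx":0,"dy":0,"dz":-3,"wx":0,"wy":0,"wz":0},{"dx":0,"dy":0,"dz":-6,"wx":0,"wy":0,"wz":0},{"dx":0,"dy":0,"dz":0,"wx":0,"wy":0,"wz":0}]' 0.6 60 && python3 -m inch '[{"dx":2,"dy":-5,"dz":0,"wx":0,"wy":0,"wz":0},{"dx":2,"dy":-5,"dz":0,"wx":0,"wy":0,"wz":0},{"dx":2,"dy":-5,"dz":0,"wx":0,"wy":0,"wz":0},{"dx":2,"dy":-5,"dz":0,"wx":0,"wy":0,"wz":0},{"dx":2,"dy":-5,"dz":0,"wx":0,"wy":0,"wz":0},{"dx":2,"dy":-5,"dz":0,"wx":0,"wy":0,"wz":0},{"dx":2,"dy":-5,"dz":0,"wx":0,"wy":0,"wz":0},{"dx":0,"dy":0,"dz":0,"wx":0,"wy":0,"wz":0}]'
python3 - <<'E'
from h import *
for n in("top","side"): cv2.imwrite(f"pics/{n}3.png",eyes.snapshot(n)[:,:,::-1])
a=cv2.imread("pics/top3.png"); b=cv2.imread("pics/side3.png")
cv2.imwrite("pics/c10.png",np.hstack([cv2.resize(a[160:335,110:290],(400,390),interpolation=cv2.INTER_CUBIC),cv2.resize(b[165:325,180:345],(400,390),interpolation=cv2.INTER_CUBIC)]))
c=np.array([.4553,.3784]); ux=np.array([-.6984,.7157]); uy=np.array([-.7157,-.6984])
hsv=cv2.cvtColor(a,cv2.COLOR_BGR2HSV).astype(int)
m=np.zeros(a.shape[:2],bool); m[170:325,125:280]=1
w=m&(hsv[...,1]>40)&(hsv[...,0]<25)&(hsv[...,2]<200)
for r in rect("top",cv2.morphologyEx(w.astype(np.uint8),cv2.MORPH_OPEN,np.ones((3,3))),.06,60):
  d=np.array(r[:2])-c; print((d@ux).round(4),(d@uy).round(4),r)
E
```

```text
t: 41.15
tcp_pos: [0.4575, 0.3795, 0.2689]
tool_rot: [-0.377, 0.926, 0.001, 0.006]
force: [0.5, -0.2, -0.1]
finger_gap: 0.596
gripper_force: 0.0
t: 42.15
tcp_pos: [0.6009, 0.0261, 0.2629]
tool_rot: [-0.375, 0.927, -0.0, -0.0]
force: [-0.6, -0.1, -0.1]
finger_gap: 0.602
gripper_force: 0.0
0.0942 -0.0025 (0.3913, 0.4476, 79, 36, -52.6, array([175.1, 268.3]))
-0.1005 0.0036 (0.5229, 0.3039, 81, 39, -51.5, array([227.9, 222.7]))
0.0003 -0.1014 (0.5277, 0.4494, 79, 37, 43.4, array([177.1, 220.5]))
```

View pics/c10.png

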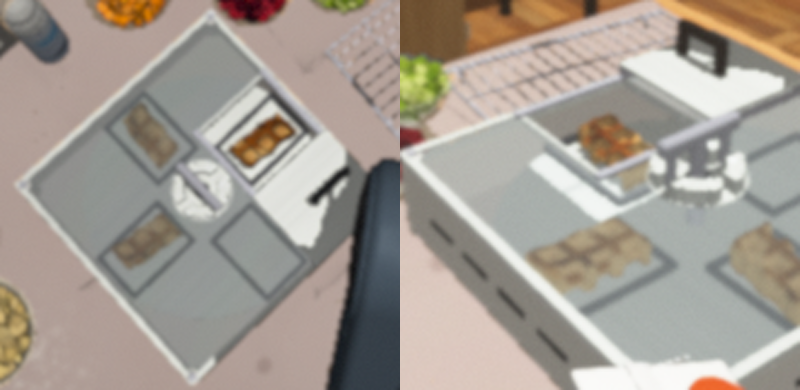

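The top view (left half) shows the old piece at the window, one fresh piece in the -y bay and the other in the +x bay. The bay at +y is empty. The +x piece reads 8 mm inward of its bay middle, so I check heights by triangulating centroids, using the other pieces as controls.

Run:
```python
from h import *
c=np.array([.4553,.3784]); ux=np.array([-.6984,.7157]); uy=np.array([-.7157,-.6984])
b=cv2.imread("pics/side3.png"); hsv=cv2.cvtColor(b,cv2.COLOR_BGR2HSV).astype(int)
m=np.zeros(b.shape[:2],bool); m[190:315,215:345]=1
w=(m&(hsv[...,1]>45)&(hsv[...,0]<25)&(hsv[...,0]>8)).astype(np.uint8)
w=cv2.morphologyEx(w,cv2.MORPH_OPEN,np.ones((3,3)))
R3={"+x":(175.1,268.3),"win":(227.9,222.7),"-y":(177.1,220.5)}
for r in rect("side",w,.06,60):
  uv=r[-1]; k=min(R3,key=lambda n:np.linalg.norm(proj("side",[plane("top",[R3[n]],.058)[0]])[0]-uv))
  p=tri(R3[k],uv); d=p[:2]-c; d2=np.array(r[:2])-c
  o,dd=ray("side",[uv]); o2,dt=ray("top",[R3[k]])
  gap=abs(np.cross(dd[0],dt[0])@(o2-o))/np.linalg.norm(np.cross(dd[0],dt[0]))
  print(k,uv,"tri kf",(d@ux).round(4),(d@uy).round(4),"z",p[2].round(4),"gap",gap.round(4),"side rect kf",(d2@ux).round(4),(d2@uy).round(4),r[2:4])
```

```text
+x [333.3 275.6] tri kf 0.0928 -0.006 z 0.0548 gap 0.008 side rect kf 0.0906 -0.0163 (98, 45)
-y [258.2 269.6] tri kf 0.0013 -0.1016 z 0.0564 gap 0.0006 side rect kf 0.0053 -0.1023 (81, 55)
win [266.2 222. ] tri kf -0.1034 0.001 z 0.0626 gap 0.0083 side rect kf -0.1133 0.0033 (78, 53)
```

Run:
```python
from h import *
c=np.array([.4553,.3784]); ux=np.array([-.6984,.7157]); uy=np.array([-.7157,-.6984])
b=cv2.imread("pics/side3.png"); hsv=cv2.cvtColor(b,cv2.COLOR_BGR2HSV).astype(int)
m=np.zeros(b.shape[:2],bool); m[240:320,295:400]=1
w=(m&(hsv[...,1]>45)&(hsv[...,0]<25)&(hsv[...,0]>8)).astype(np.uint8)
w=cv2.morphologyEx(w,cv2.MORPH_OPEN,np.ones((3,3)))
w[:, :300]=0
for ct in cv2.findContours(w,cv2.RETR_EXTERNAL,cv2.CHAIN_APPROX_NONE)[0]:
  if cv2.contourArea(ct)<60: continue
  q=cv2.boundingRect(ct); mo=cv2.moments(ct); uv=(mo['m10']/mo['m00'],mo['m01']/mo['m00']); p=tri((175.1,268.3),uv); d=p[:2]-c
  print(q,np.round(uv,1),(d@ux).round(4),(d@uy).round(4),p[2].round(4))
def box(xc,yc,yaw,L=.084,W=.048):
  o=[]
  for sx in(-1,1):
   for sy in(-1,1):
    for z in(.040,.066):
      v=np.array([sx*L/2*np.cos(yaw)-sy*W/2*np.sin(yaw),sx*L/2*np.sin(yaw)+sy*W/2*np.cos(yaw)])+[xc,yc]
      o.append((*(c+ux*v[0]+uy*v[1]),z))
  return proj("side",o)
for xc in(.102,.097,.094):
  P_=box(xc,-.0025,0); print(xc,"expected bbox",P_.min(0).round(),P_.max(0).round())
```

```text
(317, 258, 43, 39) [337.3 277.4] 0.0956 -0.0042 0.0528
0.102 expected bbox [313. 256.] [371. 305.]
0.097 expected bbox [311. 254.] [369. 303.]
0.094 expected bbox [310. 253.] [367. 302.]
```

The piece lies flat on its floor, with its centre 12.8 mm above it and about 8 mm from the bay middle, so it passes. Next I grip the hatch bar at (0.458, 0.219).

```bash
python3 -m inch '[{"dx":-0.65,"dy":4.76,"dz":0,"wx":0,"wy":0,"wz":0},{"dx":-0.65,"dy":4.76,"dz":0,"wx":0,"wy":0,"wz":0},{"dx":-0.65,"dy":4.76,"dz":0,"wx":0,"wy":0,"wz":0},{"dx":-0.65,"dy":4.76,"dz":0,"wx":0,"wy":0,"wz":0},{"dx":-0.65,"dy":4.76,"dz":0,"wx":0,"wy":0,"wz":0},{"dx":0,"dy":0,"dz":0,"wx":0,"wy":0,"wz":10},{"dx":0,"dy":0,"dz":0,"wx":0,"wy":0,"wz":10},{"dx":0,"dy":0,"dz":0,"wx":0,"wy":0,"wz":10},{"dx":0,"dy":0,"dz":0,"wx":0,"wy":0,"wz":10},{"dx":0,"dy":0,"dz":0,"wx":0,"wy":0,"wz":10}]' && python3 -m inch '[{"dx":0,"dy":0,"dz":0,"wx":0,"wy":0,"wz":10},{"dx":0,"dy":0,"dz":0,"wx":0,"wy":0,"wz":10},{"dx":0,"dy":0,"dz":0,"wx":0,"wy":0,"wz":10},{"dx":0,"dy":0,"dz":0,"wx":0,"wy":0,"wz":10},{"dx":0,"dy":0,"dz":0,"wx":0,"wy":0,"wz":0},{"dx":0,"dy":0,"dz":0,"wx":0,"wy":0,"wz":0},{"dx":0,"dy":0,"dz":0,"wx":0,"wy":0,"wz":0}]'
python3 - <<'E'
from h import *
go(.458,.219,.1785,134.35)
E
```

```text
t: 43.5
tcp_pos: [0.4546, 0.2242, 0.2636]
tool_rot: [0.051, 0.999, -0.0, -0.001]
force: [0.2, 0.3, 0.7]
finger_gap: 0.6
gripper_force: 0.0
t: 44.38
tcp_pos: [0.4561, 0.2232, 0.2639]
tool_rot: [0.387, 0.922, -0.0, -0.0]
force: [0.6, -0.0, -0.4]
finger_gap: 0.602
gripper_force: 0.0
t 44.4 pos [0.4561 0.2232 0.2639] psi 134.46 tilt 0.02 | d [-0.43 -0.16  8.54] cm, wz 0.11 | F [ 0.6 -0.  -0.4] gap 0.602 q6 -0.54
```

```bash
python3 -m inch '[{"dx":-0.43,"dy":-0.16,"dz":4,"wx":0,"wy":0,"wz":0},{"dx":0,"dy":0,"dz":3,"wx":0,"wy":0,"wz":0},{"dx":0,"dy":0,"dz":1.5,"wx":0,"wy":0,"wz":0},{"dx":0,"dy":0,"dz":0,"wx":0,"wy":0,"wz":0},{"dx":0,"dy":0,"dz":0,"wx":0,"wy":0,"wz":0}]' && python3 -m inch '[{"dx":0,"dy":0,"dz":0,"wx":0,"wy":0,"wz":0},{"dx":0,"dy":0,"dz":0,"wx":0,"wy":0,"wz":0},{"dx":0,"dy":0,"dz":0,"wx":0,"wy":0,"wz":0},{"dx":0,"dy":0,"dz":0,"wx":0,"wy":0,"wz":0},{"dx":0,"dy":0,"dz":0,"wx":0,"wy":0,"wz":0}]' 0 60
python3 - <<'E'
from h import *
go(.5356,.2948,.1795,134.35)
E
```

```text
t: 45.0
tcp_pos: [0.459, 0.2189, 0.1797]
tool_rot: [0.388, 0.922, 0.001, 0.001]
force: [-1.0, 0.2, 0.4]
finger_gap: 0.601
gripper_force: 0.0
t: 45.62
tcp_pos: [0.4587, 0.2188, 0.1796]
tool_rot: [0.388, 0.922, 0.0, 0.001]
force: [-1.3, 0.1, 6.0]
finger_gap: 0.117
gripper_force: 58.5
t 45.6 pos [0.4587 0.2188 0.1796] psi 134.34 tilt 0.08 | d [ 0.06 10.81  0.03] cm, wz -0.01 | F [-1.3  0.1  6. ] gap 0.117 q6 -0.55
```

```bash
python3 -m inch '[{"dx":0,"dy":2,"dz":-0.1,"wx":0,"wy":0,"wz":0},{"dx":0,"dy":2,"dz":0,"wx":0,"wy":0,"wz":0},{"dx":0,"dy":2,"dz":0,"wx":0,"wy":0,"wz":0},{"dx":0,"dy":1.5,"dz":0,"wx":0,"wy":0,"wz":0},{"dx":0,"dy":0,"dz":-0.7,"wx":0,"wy":0,"wz":0},{"dx":0,"dy":0,"dz":-0.6,"wx":0,"wy":0,"wz":0},{"dx":0,"dy":0,"dz":0,"wx":0,"wy":0,"wz":0},{"dx":0,"dy":0,"dz":0,"wx":0,"wy":0,"wz":0}]'
python3 - <<'E'
from h import *
go(.5356,.2948,.1795,134.35)
E
```

```text
t: 46.62
tcp_pos: [0.5118, 0.2707, 0.1929]
tool_rot: [0.388, 0.922, -0.0, 0.0]
force: [2.4, -1.8, -3.8]
finger_gap: 0.113
gripper_force: 58.6
t 46.6 pos [0.5118 0.2707 0.1929] psi 134.33 tilt 0.02 | d [0.07 3.39 1.34] cm, wz -0.02 | F [ 2.4 -1.8 -3.8] gap 0.113 q6 -0.48
```

```bash
python3 -m inch '[{"dx":0,"dy":1.2,"dz":0,"wx":0,"wy":0,"wz":0},{"dx":0,"dy":1.2,"dz":0,"wx":0,"wy":0,"wz":0},{"dx":0,"dy":1.0,"dz":0,"wx":0,"wy":0,"wz":0},{"dx":0,"dy":0.1,"dz":0,"wx":0,"wy":0,"wz":0},{"dx":0,"dy":0,"dz":0,"wx":0,"wy":0,"wz":0},{"dx":0,"dy":0,"dz":0,"wx":0,"wy":0,"wz":0}]'
python3 - <<'E'
from h import *
go(.5356,.2948,.1795,134.35)
E
```

```text
t: 47.38
tcp_pos: [0.5368, 0.2951, 0.1924]
tool_rot: [0.388, 0.922, -0.001, -0.0]
force: [0.8, -5.1, -3.2]
finger_gap: 0.116
gripper_force: 59.1
t 47.4 pos [0.5368 0.2951 0.1924] psi 134.38 tilt 0.16 | d [ 0.07 -0.1   1.29] cm, wz 0.03 | F [ 0.8 -5.1 -3.2] gap 0.116 q6 -0.45
```

```bash
python3 -m inch '[{"dx":0,"dy":0,"dz":0.7,"wx":0,"wy":0,"wz":0},{"dx":0,"dy":0,"dz":0.6,"wx":0,"wy":0,"wz":0},{"dx":0,"dy":0,"dz":0,"wx":0,"wy":0,"wz":0},{"dx":0,"dy":0,"dz":0,"wx":0,"wy":0,"wz":0}]' && python3 -m inch '[{"dx":0,"dy":0,"dz":0,"wx":0,"wy":0,"wz":0},{"dx":0,"dy":0,"dz":0,"wx":0,"wy":0,"wz":0},{"dx":0,"dy":0,"dz":0,"wx":0,"wy":0,"wz":0},{"dx":0,"dy":0,"dz":0,"wx":0,"wy":0,"wz":0},{"dx":0,"dy":0,"dz":0,"wx":0,"wy":0,"wz":0}]' 0.6 && python3 -m inch '[{"dx":0,"dy":0,"dz":-3,"wx":0,"wy":0,"wz":0},{"dx":0,"dy":0,"dz":-5,"wx":0,"wy":0,"wz":0},{"dx":-5,"dy":0,"dz":0,"wx":0,"wy":0,"wz":0},{"dx":-5,"dy":0,"dz":0,"wx":0,"wy":0,"wz":0},{"dx":-5,"dy":-5,"dz":0,"wx":0,"wy":0,"wz":0},{"dx":0,"dy":-5,"dz":0,"wx":0,"wy":0,"wz":0},{"dx":0,"dy":-5,"dz":0,"wx":0,"wy":0,"wz":0},{"dx":0,"dy":0,"dz":0,"wx":0,"wy":0,"wz":0},{"dx":0,"dy":0,"dz":0,"wx":0,"wy":0,"wz":0}]'
python3 - <<'E'
from h import *
go(.5356,.2948,.1795,134.35)
c=np.array([.4553,.3784]); ux=np.array([-.6984,.7157]); uy=np.array([-.7157,-.6984])
for n in("top","side"): cv2.imwrite(f"pics/{n}4.png",eyes.snapshot(n)[:,:,::-1])
def V(f): return cv2.cvtColor(cv2.imread(f),cv2.COLOR_BGR2GRAY)
for k in(0,4):
  m=np.zeros((384,512),bool); m[195:235,215:248]=1
  s=np.zeros((384,512),bool); s[180:220,248:280]=1
  print(k,rect("top",m&(V(f"pics/top{k}.png")<90),.130,10),rect("side",s&(V(f"pics/side{k}.png")<70),.124,10))
a=cv2.imread("pics/top4.png"); hsv=cv2.cvtColor(a,cv2.COLOR_BGR2HSV).astype(int)
m=np.zeros(a.shape[:2],bool); m[170:325,125:280]=1
w=m&(hsv[...,1]>40)&(hsv[...,0]<25)&(hsv[...,2]<200)
for r in rect("top",cv2.morphologyEx(w.astype(np.uint8),cv2.MORPH_OPEN,np.ones((3,3))),.06,60):
  d=np.array(r[:2])-c; print((d@ux).round(4),(d@uy).round(4),r)
m[:]=0;m[125:175,200:290]=1
print("bowls",rect("top",m&(hsv[...,1]>110)&((hsv[...,0]>30)),.05,80))
E
```

```text
t: 47.88
tcp_pos: [0.5368, 0.2951, 0.1799]
tool_rot: [0.388, 0.922, -0.001, -0.0]
force: [2.1, -6.1, -1.6]
finger_gap: 0.114
gripper_force: 59.3
t: 48.5
tcp_pos: [0.537, 0.2957, 0.18]
tool_rot: [0.388, 0.922, 0.0, -0.0]
force: [0.2, 0.4, 0.2]
finger_gap: 0.6
gripper_force: 0.0
t: 49.62
tcp_pos: [0.5355, 0.0917, 0.2604]
tool_rot: [0.388, 0.922, 0.001, 0.001]
force: [1.2, -1.3, 1.3]
finger_gap: 0.6
gripper_force: 0.0
t 49.6 pos [0.5355 0.0917 0.2604] psi 134.30 tilt 0.11 | d [14.54 14.18  8.09] cm, wz -0.05 | F [ 1.2 -1.3  1.3] gap 0.600 q6 -0.81
0 [(0.5337, 0.2946, 58, 10, -45.6, array([230.4, 214.4]))] [(0.5344, 0.3127, 99, 33, -74.0, array([263.9, 197.1]))]
4 [(0.5342, 0.2937, 56, 10, -45.6, array([230.6, 214.2]))] [(0.5345, 0.3154, 92, 33, -81.6, array([264.2, 197.3]))]
0.0943 -0.002 (0.3909, 0.4473, 79, 36, -53.5, array([175.1, 268.3]))
0.0003 -0.1014 (0.5277, 0.4494, 79, 37, 43.4, array([177.2, 220.5]))
bowls [(0.7297, 0.3255, 89, 88, -47.9, array([222.4, 155.1])), (0.7554, 0.2046, 98, 96, 0.9, array([263. , 147.5]))]
```

The hatch bar is back at its starting pixels, the bowls haven't moved, and the pieces and T-handle are in place. I hand the job in.

```bash
python3 -c "
from station import workorder
print(workorder.sign_off())"
```

```text
the job is handed in; nothing more can be done
None
```

I handed the job in with both fresh pieces flat in bays of their own, the old piece at the window, the T-handle home, the hatch shut behind its catch and the bowls unmoved; sign-off gave no verdict.

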